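# Make up the painting kit and the waxing kit

### The arm

A 7-joint arm with a two-finger parallel gripper is mounted at the origin on the work surface. World frame = base frame: x ahead of the robot, y to its left, z up, the work surface at z = 0. Lengths are in m, angles in rad, forces in N, time in s.
With the tool pointing down it reaches from about 0.35 to 0.9 m from the base axis. Payload 8.1 kg.
Tool frame: the origin (TCP) lies midway between the tips of the shut fingers; the grasp point (between the pads) lies 19 mm behind it; z points along the fingers, y is the direction in which the jaws open and shut (so a half turn about z gives the same grasp; the last joint's range is limited). The gripper opens to 92 mm and grips with 3 to 60 N. Pads are 19 mm wide; open, the fingers measure 130 mm over their backs; the gripper's body (75 mm by 190 mm) begins 47 mm behind the grasp point.
Start: joints at [1.237, 0.434, 0.025, 1.573, -0.012, 1.134, -0.075], TCP at [0.143, -0.608, 0.227] pointing down, gripper open.
Joint ranges: [-2.62, 2.62], [-0.44, 2.09], [-1.27, 1.32], [0.08, 2.57], [-1.32, 4.46], [0.12, 2], [-2.74, 2.74]. Speed limits (rad/s): [2.22, 2.22, 3.01, 3.01, 3.14, 3.14, 3.14].

### API

Orientations are given as a rotation vector (axis times angle).
In Python, from cell import monitor, get_image, get_calibration, workorder, look_for, masks_of gives the robot as it stands.
- The arm moves only by the shell command python3 -m crank 'ROWS' [FORCE]. ROWS is JSON, a list of rows, each a list of 3 entries, a list of its own where there are three numbers: the shift along the tool's x, y, z in cm, then the turn about the tool's z in degrees, then the closure in counts, from 0 (fully open) to 255 (shut). A call has 1 to 5 rows; each row shifts and turns the commanded pose from where the row before left it, along the tool's axes as they then stand; what a row does not reach is not made up. A row lasts 1/10 s, in which the tool goes at most 50 mm and 8.59 degrees, less where a joint would pass 70% of its speed; a pose out of reach is approached as far as the arm can. A call with a gripper value outside its range is refused whole. The fingers move at their own pace and stop on an object; FORCE is the grip in N (left out, the last holds). Time passes only in rows, so rows that do not move let the fingers close. It gives the time, the measured TCP pose, the force and the opening at its end, in the units of the state.
- monitor.observe(): the state, without advancing time (a new reading comes with each control period).
- get_image(name): name is "scene" or "top" or "wrist"; returns (picture, depth): 420x560x3 uint8, red, green, blue; 420x560 float32, m along the optical axis (not along the pixel's ray), 0 where there is no reading.
- get_calibration(name): a dict with "fx", "fy", "cx", "cy" (pixels), "D" ([k1, k2, p1, p2, k3] as OpenCV has them; the pictures are not rectified), "R" (3x3) and "t" (3): a world point X has camera coordinates R X + t. Camera axes: x right, y down, z forward; pixel columns grow to the right and rows downward; lengths in m; the calibration is good to about 2 mm. A picture is of the moment at which its call begins: read the wrist's pose just before it. get_calibration takes no time and is no camera call; for the wrist camera it gives the pose at the moment of the call.
- workorder.sign_off(): hands the job in, once; it reports no verdict.
Trained networks look in the newest picture that a camera, given by its name, has taken for a name from the list of things; names that differ only in an ending like _2 or _b are one class to them, and where a whole thing is asked for, a point or a joint stands for the part that bears it (a point fixed in the world has none). Each returns a list of dicts, best first, with "score" (0 to 1); they miss things now and then, are a little off and sometimes report something else, mostly with a low value. They report only what shows in the picture. A call takes as long as a camera call. They do not tell look-alikes from the thing itself.
- look_for(label, camera): "location" ([x, y, z] in m, in world coordinates, good to about 4 mm: the middle of the surface that is visible of it).
- masks_of(label, camera): "region" (420x560 bool, what is visible of it).
The state is a dict: "clock": time; "joints": joint angles; "dq": joint speeds; "joint_efforts": joint torques, N m; "position": TCP position; "ee_rot": TCP orientation; "force": force on the tool from outside, world axes, zero at the start; "ft_torque": the same for the moment, N m; "width": opening from 0.0 (shut) to 1.0 (fully open).
Only numpy, scipy, OpenCV 4.12 (cv2) and the standard library are available. Lean on these libraries where they do the work, as an engineer would, in place of code of your own. Each camera call takes 0.05 s, during which the arm holds its last target.

### The job

Make up the two course kits from the stock on the bench. The painting kit goes in the three-bay tray: the tall paint pot upright in its squarish bay, the sanding block flat in the bay beside the pot, and the long brush lying in the long bay; the waxing kit goes in the two-bay tray: the flat wax tin, lid up, in the squarish bay and the short stubby brush lying in the longer bay. Set each thing down on the floor of its bay, do not drop it, and leave the small pot, the tape roll and the slim brush where they are.

Things in the scene. Friction and masses are not known exactly. Their poses are not given: they have to be found in the camera images.
- tray_three: Plywood tray, brown floor, THREE bays, 173 (x) x 236 (y) mm, fixed. Walls and dividers 5 mm thick, 14 mm high; floor 4 mm thick. Origin: centre of underside. Long bay, for the long brush: 70 (x) x 226 (y), centre x -46.5, y 0. Squarish bay, for the pot: 88 x 93, centre x +37.5, y +66.5. Block's bay: 88 x 128, centre x +37.5, y -49. Its x points away from the robot (yaw within 0.15).
- tray_two: Narrow plywood tray, brown floor, TWO bays in a row, 98 (x) x 252 (y) mm, fixed. Walls and divider 5 mm thick, 14 mm high; floor 4 mm thick. Origin: centre of underside. Squarish bay, for the wax tin: 88 x 87, centre x 0, y +77.5. Longer bay, for the stubby brush: 88 (x) x 150 (y), centre x 0, y -46. Its x points away from the robot (yaw within 0.15 rad). Left or right of the middle.
- paint_pot: Tall white paint pot with paper label and black screw lid, closed: diameter 64 mm (lid 66), 100 mm tall, about 0.32 kg, standing in the row nearest the robot. Origin: centre of its underside; z up.
- wax_tin: Flat round bare-metal wax tin: lid diameter 66 mm, over the body's 63 mm, 38 mm tall (lid is the top 14 mm), about 0.18 kg. Origin: centre of its underside; z up through the lid.
- sanding_block: Cork sanding block lying flat, 60 (its x) x 100 (its y) x 40 mm tall, about 0.1 kg; its long side starts within 0.3 rad of the world y axis. Origin: centre of its underside.
- long_brush: Big oval paint brush lying flat at the left or right, 205 mm long along its x, bristles to +x, starts within 0.3 rad of world x. Origin: underside, mid-length. Steel ferrule 44 mm wide (y), 28 mm thick (z), x +22 to +56: grip it at x +39, where it balances. Bristles 46 mm wide; dark wooden handle up to 28 mm thick. May lie either way round in its bay.
- stubby_brush: Short wax brush, domed round head, egg-shaped dark wooden handle, lying at the left or right, 130 mm long along its x, bristles to +x, starts within 0.3 rad of world x. Origin: underside, mid-length. Steel ferrule 40 mm wide (y), 34 mm thick (z), x -5 to +27: grip it at x +11, near its balance. May lie either way round in its bay.
- small_pot: Small white pot with black lid, diameter 50 mm, 62 mm tall: like the paint pot but small. Not part of a kit: leave it. Origin: centre of its underside.
- tape_roll: Roll of masking tape lying flat, diameter 100 mm, hole 76 mm, 25 mm high. Not part of a kit: leave it. Origin: centre of its underside.
- slim_brush: Slim brush 190 mm long, 21 mm wide, 14 mm thick, lying across beyond the trays. Not part of a kit: leave it. Origin: underside at mid-length.
Not all that is in view belongs to the job. Leave any green look-alike of the stubby_brush alone.

How it is judged:
At the end, for the whole second after the job is handed in: Each of the five things is inside its own bay as the goal says, released, at rest, on the bay's floor (within 5 mm), level (0.12 rad), the block's long side along its bay (0.3 rad). Small pot, tape roll and slim brush are within 30 mm of their starts (x of paint_pot in the frame of tray_three between 0.0235 and 0.0515 m and y of paint_pot in the frame of tray_three between 0.05 and 0.083 m and z of paint_pot in the frame of tray_three between -0.001 and 0.009 m and angle between each of paint_pot, sanding_block, long_brush, wax_tin, stubby_brush's own z axis and vertical below 0.12 rad and linear speed of each of paint_pot, sanding_block, long_brush, wax_tin, stubby_brush below 0.03 m/s and x of sanding_block in the frame of tray_three between 0.0205 and 0.0545 m and y of sanding_block in the frame of tray_three between -0.066 and -0.032 m and z of sanding_block in the frame of tray_three between -0.001 and 0.009 m and x of long_brush in the frame of tray_three between -0.0625 and -0.0305 m and y of long_brush in the frame of tray_three between -0.014 and 0.014 m and z of long_brush in the frame of tray_three between -0.001 and 0.009 m and x of wax_tin in the frame of tray_two between -0.014 and 0.014 m and y of wax_tin in the frame of tray_two between 0.063 and 0.092 m and z of wax_tin in the frame of tray_two between -0.001 and 0.009 m and x of stubby_brush in the frame of tray_two between -0.027 and 0.027 m and y of stubby_brush in the frame of tray_two between -0.061 and -0.031 m and z of stubby_brush in the frame of tray_two between -0.001 and 0.009 m and angle between the y axis of sanding_block and the y axis of tray_three, either way round below 0.3 rad and angle between the x axis of long_brush and the y axis of tray_three, either way round below 0.2 rad and angle between the x axis of stubby_brush and the y axis of tray_two, either way round below 0.4 rad and distance of each of small_pot, tape_roll, slim_brush from where it was at the start of the episode below 0.03 m); the robot touches nothing.
It fails at once if the small pot is shifted by more than 30 mm (distance of small_pot from where it was at the start of the episode above 0.03 m).
It fails at once if the tape roll is shifted by more than 30 mm (distance of tape_roll from where it was at the start of the episode above 0.03 m).
It fails at once if the slim brush is shifted by more than 30 mm (distance of slim_brush from where it was at the start of the episode above 0.03 m).
It fails at once if one of the five things is dropped (falls free of the fingers faster than 0.7 m/s, about 25 mm of fall) ((linear speed of paint_pot above 0.7 m/s and contact force between paint_pot and the fingers below 0.05 N) or (linear speed of wax_tin above 0.7 m/s and contact force between wax_tin and the fingers below 0.05 N) or (linear speed of sanding_block above 0.7 m/s and contact force between sanding_block and the fingers below 0.05 N) or (linear speed of long_brush above 0.7 m/s and contact force between long_brush and the fingers below 0.05 N) or (linear speed of stubby_brush above 0.7 m/s and contact force between stubby_brush and the fingers below 0.05 N)).
It also fails if it takes over 128 s, if anything falls off the work surface, if the arm or the gripper's body presses on something with over 40 N, if the wrist force passes 120 N, or if a joint passes its speed limit or range.

## Working session

There is one attempt and no reset: what is moved stays moved. The work goes in short steps, Python scripts to look and compute and a shell command to move; the robot and the scene stay as the last step left them, time stands still between calls to the robot, and variables do not carry over. Pictures are saved under pics/ and viewed, and the job is handed in when it is done.

```bash
ls; mkdir -p pics; python3 - <<'E'
from cell import monitor,get_image,get_calibration
import cv2
print(monitor.observe())
for n in ("scene","top"):
    im,d=get_image(n); cv2.imwrite(f"pics/{n}0.png",im[:,:,::-1])
    c=get_calibration(n); print(n,c)
E
```

```text
pics
{'clock': 0.0, 'joints': array([ 1.23740191,  0.43523913,  0.02499032,  1.5741105 , -0.01160131,
        1.13396785, -0.07509011]), 'dq': array([ 9.20527451e-05, -1.03279950e-03,  1.03862378e-03,  5.95032081e-05,
       -1.59364866e-03,  2.95354444e-04, -1.13075193e-05]), 'joint_efforts': array([-7.31313139e-04, -6.67846298e+01,  9.84004475e-01, -3.14457107e+01,
       -6.09160680e-02,  4.27979906e-02,  1.62244942e-04]), 'position': array([ 0.14278757, -0.6079477 ,  0.22592994]), 'ee_rot': array([-3.11917747e+00, -3.61429993e-01,  5.18103006e-04]), 'force': array([ 0.64642781, -0.05038849,  0.21103791]), 'ft_torque': array([-0.00483963,  0.02446696, -0.03734824]), 'width': 0.9957727494537033}
scene {'fx': 464.83879612438153, 'fy': 464.83879612438153, 'cx': 282.3215137231457, 'cy': 214.67980740126896, 'D': array([-0.15510777,  0.        ,  0.        ,  0.        ,  0.        ]), 'R': array([[ 0.66551647,  0.74618959, -0.01699775],
       [ 0.57569581, -0.52768336, -0.62459956],
       [-0.47503912,  0.40589576, -0.78076019]]), 't': array([-0.31754643, -0.25229444,  1.59244948])}
top {'fx': 406.50169319746016, 'fy': 406.50169319746016, 'cx': 280.1098140832301, 'cy': 207.81338313813552, 'D': array([-0.0958472,  0.       ,  0.       ,  0.       ,  0.       ]), 'R': array([[ 0.02137836, -0.99963028, -0.01680101],
       [-0.99247216, -0.01919232, -0.12095729],
       [ 0.12059012,  0.01926041, -0.99251552]]), 't': array([0.00274336, 0.49507866, 1.29035955])}
```

View pics/top0.png

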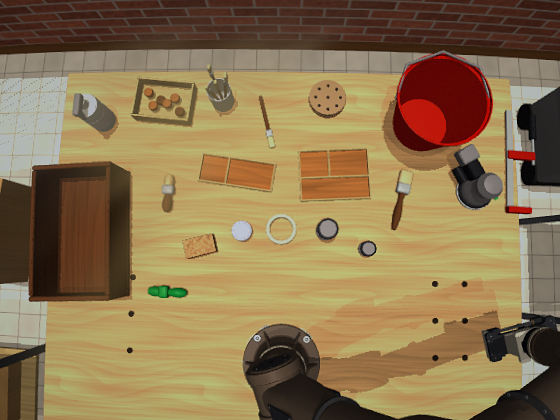

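View pics/scene0.png

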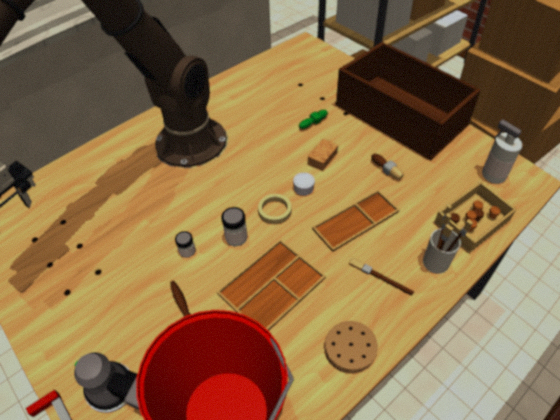

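Candidates in the top picture, each with its look-alike:
- **Paint pot:** (327,229), small pot (368,248).
- **Wax tin:** (241,231), tape roll (281,229).
- **Stubby brush:** wooden at (168,190), green at (168,292).
- **Long brush:** (402,198), slim brush (267,122).
- **Sanding block:** cork at (200,245).

The trays are at (237,172) for the two-bay one and (335,175) for the three-bay one. I'll check with a close crop and measure.

```bash
cat > h.py <<'E'
import numpy as np, cv2
from cell import monitor,get_image,get_calibration,look_for,masks_of
from scipy.spatial.transform import Rotation as Rot
def backproj(d,c,mask=None):
    K=np.array([[c['fx'],0,c['cx']],[0,c['fy'],c['cy']],[0,0,1.]])
    v,u=np.nonzero((d>0) if mask is None else (mask&(d>0)))
    p=np.stack([u,v],1).astype(np.float64)
    n=cv2.undistortPoints(p[:,None],K,c['D'])[:,0]
    z=d[v,u].astype(float); P=np.c_[n*z[:,None],z]
    return (P-c['t'])@c['R'], u, v
def pix(X,c):
    K=np.array([[c['fx'],0,c['cx']],[0,c['fy'],c['cy']],[0,0,1.]])
    return cv2.projectPoints(np.atleast_2d(X).astype(float),cv2.Rodrigues(c['R'])[0],c['t'],K,c['D'])[0][:,0]
E
python3 - <<'E'
from h import *
im,d=get_image("top"); c=get_calibration("top")
P,u,v=backproj(d,c)
W=np.full(d.shape+(3,),np.nan); W[v,u]=P
np.savez("top.npz",im=im,d=d,W=W)
t=W[180:300,140:450].reshape(-1,3); print("table z med",np.nanmedian(W[260:330,330:400,2]))
cv2.imwrite("pics/crop.png",cv2.resize(im[140:300,130:430,::-1],None,fx=2.6,fy=2.6,interpolation=cv2.INTER_CUBIC))
for n in "paint_pot wax_tin sanding_block long_brush stubby_brush small_pot tape_roll slim_brush tray_three tray_two".split():
    for m in masks_of(n,"top")[:3]:
        r=m["region"]; Q=W[r]; Q=Q[~np.isnan(Q[:,0])]
        vv,uu=np.nonzero(r)
        (cx,cy),(w,h),a=cv2.minAreaRect((Q[:,:2]*1000).astype(np.float32))
        print(n,round(m["score"],2),r.sum(),"px",uu.mean().round(),vv.mean().round(),"med",np.median(Q,0).round(4),"zmax",Q[:,2].max().round(3),"rect",round(cx),round(cy),round(w),round(h),round(a,1))
E
```

```text
table z med -0.001956610378220548
paint_pot 0.6 384 px 327.0 229.0 med [ 0.4245 -0.133   0.0983] zmax 0.105 rect 427 -134 63 61 2.2
wax_tin 0.78 312 px 242.0 230.0 med [0.4196 0.1337 0.0366] zmax 0.044 rect 420 134 64 59 3.0
sanding_block 0.73 618 px 200.0 246.0 med [0.3658 0.2686 0.0379] zmax 0.046 rect 367 278 65 114 17.1
long_brush 0.76 599 px 401.0 195.0 med [ 0.5594 -0.3836  0.0223] zmax 0.033 rect 535 -389 51 209 77.8
stubby_brush 0.84 366 px 168.0 192.0 med [0.5432 0.3858 0.0269] zmax 0.038 rect 543 392 130 46 2.1
stubby_brush 0.76 345 px 167.0 291.0 med [0.2173 0.3757 0.0289] zmax 0.039 rect 218 372 39 117 3.1
stubby_brush 0.54 2239 px 237.0 172.0 med [0.6187 0.1609 0.0028] zmax 0.022 rect 621 162 253 107 82.8
small_pot 0.59 251 px 367.0 249.0 med [ 0.3666 -0.2631  0.0594] zmax 0.069 rect 367 -268 55 50 82.0
small_pot 0.53 477 px 401.0 194.0 med [ 0.5648 -0.3836  0.0232] zmax 0.033 rect 532 -385 42 195 78.4
small_pot 0.27 298 px 242.0 230.0 med [0.4199 0.1342 0.0367] zmax 0.044 rect 421 134 61 59 2.8
slim_brush 0.67 174 px 267.0 124.0 med [0.7638 0.0615 0.0106] zmax 0.02 rect 795 66 184 18 13.8
tray_three 0.83 3617 px 334.0 174.0 med [ 0.615  -0.1619  0.0028] zmax 0.021 rect 619 -165 185 235 3.3
tray_two 0.61 2218 px 237.0 172.0 med [0.6188 0.1586 0.0028] zmax 0.019 rect 621 161 255 105 82.4
```

View pics/crop.png

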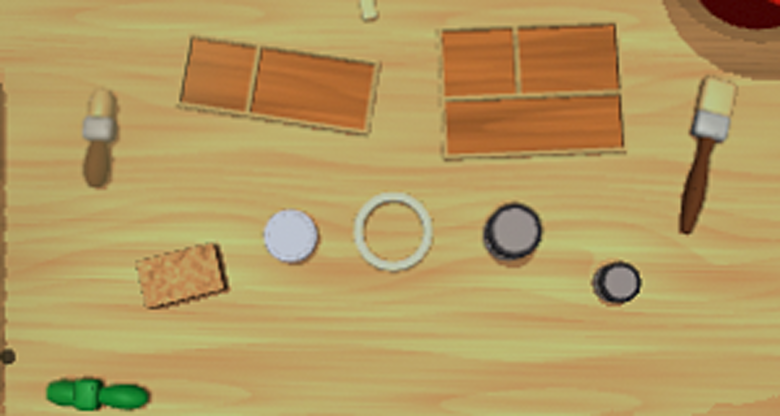

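```bash
cat >> h.py <<'E'
def rayz(uv,c,z):
    K=np.array([[c['fx'],0,c['cx']],[0,c['fy'],c['cy']],[0,0,1.]])
    n=cv2.undistortPoints(np.atleast_2d(uv).astype(np.float64)[:,None],K,c['D'])[:,0]
    r=np.c_[n,np.ones(len(n))]@c['R']; o=-c['R'].T@c['t']
    return o+r*((z-o[2])/r[:,2])[:,None]
E
python3 - <<'E'
from h import *
f=np.load("top.npz"); im=f["im"]; W=f["W"]; c=get_calibration("top")
hsv=cv2.cvtColor(im,cv2.COLOR_RGB2HSV)
print(hsv[170,225],hsv[165,320],hsv[200,280],hsv[200,350],hsv[190,335])
for n,(u0,u1,v0,v1) in {"t2":(190,285,145,200),"t3":(290,380,140,210)}.items():
    s=np.zeros(im.shape[:2],np.uint8); 
    a=hsv[v0:v1,u0:u1].astype(int); s[v0:v1,u0:u1]=((a[...,0]<14)&(a[...,1]>140)&(a[...,2]>90))
    k,lab,st,ce=cv2.connectedComponentsWithStats(s,connectivity=4)
    for i in range(1,k):
        if st[i,4]>100:
            vv,uu=np.nonzero(lab==i); X=rayz(np.c_[uu,vv],c,0.004)
            r=cv2.minAreaRect((X[:,:2]*1000).astype(np.float32))
            print(n,st[i],X[:,:2].mean(0).round(4),np.round(r[0],1),np.round(r[1],1),round(r[2],1))
# objects by height
def obj(name,u0,u1,v0,v1,zlo,ztop):
    m=np.zeros(im.shape[:2],bool); m[v0:v1,u0:u1]=W[v0:v1,u0:u1,2]>zlo
    vv,uu=np.nonzero(m); X=rayz(np.c_[uu,vv],c,ztop)[:,:2]
    r=cv2.minAreaRect((X*1000).astype(np.float32)); e=np.linalg.eigh(np.cov(X.T))[1][:,1]
    print(name,m.sum(),X.mean(0).round(4),np.round(r[0],1),np.round(r[1],1),round(r[2],1),"axis deg",np.degrees(np.arctan2(e[1],e[0])).round(1))
obj("pot",305,350,205,252,.085,.1)
obj("small",352,385,235,265,.05,.062)
obj("tin",225,262,212,250,.028,.038)
obj("tape",262,300,210,250,.012,.025)
obj("block",180,220,230,262,.03,.04)
obj("long",385,415,165,232,.008,.018)
obj("longwide",385,415,165,205,.018,.025)
obj("stub",158,180,168,214,.01,.02)
obj("slim",255,280,90,150,.005,.012)
E
python3 - <<'E'
import numpy as np,cv2
im=np.load("top.npz")["im"]
a=cv2.resize(im[160:235,380:425,::-1],None,fx=8,fy=8,interpolation=cv2.INTER_CUBIC)
b=cv2.resize(im[160:235,145:190,::-1],None,fx=8,fy=8,interpolation=cv2.INTER_CUBIC)
cv2.imwrite("pics/br.png",np.hstack([a,b]))
E
```

```text
[ 14 177 179] [ 13 186 178] [ 24 112 191] [ 25 108 174] [ 13 187 172]
t2 [227 159  46  30 982] [0.6103 0.1153] [612.1 118.3] [145.   83.4] 82.1
t3 [330 150  38  26 869] [ 0.6575 -0.2121] [ 657.6 -212.8] [ 83.7 124.3] 3.7
t3 [300 151  28  26 623] [ 0.6503 -0.0968] [650.3 -96.3] [83. 89.] 3.8
t3 [ 302  177   68   22 1265] [ 0.5701 -0.1683] [ 570.3 -168.3] [ 65.2 223.3] 3.5
pot 349 [ 0.4273 -0.1347] [ 427.2 -133.2] [61.2 61.3] 1.1 axis deg 163.7
small 200 [ 0.369  -0.2655] [ 367.9 -264.7] [47.1 47.3] 0.1 axis deg 91.0
tin 322 [0.4199 0.1352] [420.6 134.6] [61.9 63.5] 46.5 axis deg -156.4
tape 322 [0.4298 0.0084] [429.9   8.6] [96.5 96.4] 46.3 axis deg 159.5
block 587 [0.3667 0.271 ] [366.7 271. ] [ 60.1 102.1] 15.8 axis deg 105.4
long 561 [ 0.5472 -0.3865] [ 532.  -383.2] [ 45.3 203.1] 76.6 axis deg 166.4
longwide 326 [ 0.5827 -0.3946] [ 571.7 -391.5] [ 43.6 117.8] 76.3 axis deg 165.8
stub 334 [0.541  0.3887] [540.5 390.5] [ 40.5 124.8] 83.6 axis deg 178.5
slim 237 [0.7844 0.0643] [803.6  64.6] [202.9  55. ] 1.3 axis deg -166.5
```

View pics/br.png

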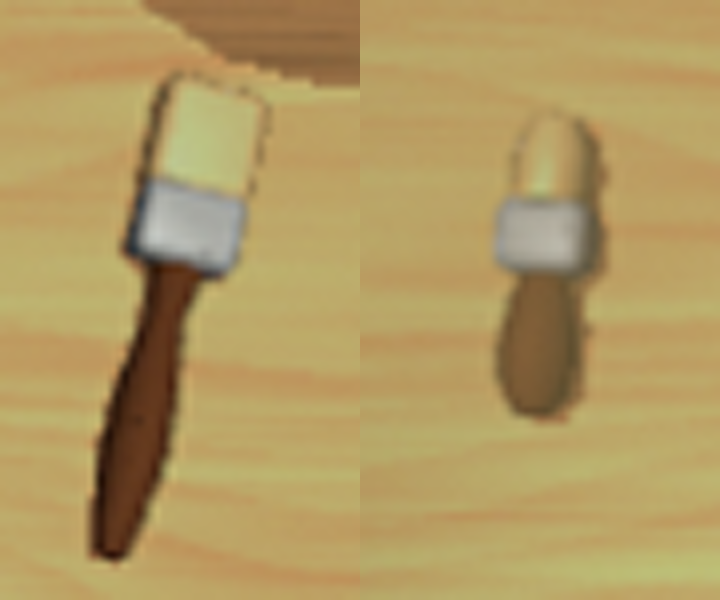

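The crop confirms the picks. Both brushes lie bristles towards +x (image up), the wooden stubby brush is at (168,190), and the paint pot is the larger of the two pots. Next I'll refine the measurements and check clearances.

```bash
python3 - <<'E'
from h import *
f=np.load("top.npz"); im=f["im"]; W=f["W"]; c=get_calibration("top")
hsv=cv2.cvtColor(im,cv2.COLOR_RGB2HSV).astype(int)
def bays(u0,u1,v0,v1,hm):
    s=np.zeros(im.shape[:2],np.uint8); a=hsv[v0:v1,u0:u1]; s[v0:v1,u0:u1]=((a[...,0]<=hm)&(a[...,1]>150)&(a[...,2]>110))
    k,lab,st,ce=cv2.connectedComponentsWithStats(s,connectivity=4)
    for i in range(1,k):
        if st[i,4]>100:
            vv,uu=np.nonzero(lab==i); X=rayz(np.c_[uu,vv],c,0.004); r=cv2.minAreaRect((X[:,:2]*1000).astype(np.float32))
            print(hm,st[i,4],X[:,:2].mean(0).round(4),np.round(r[0],1),np.round(r[1],1),round(r[2],1))
for hm in(14,15,16,17): bays(190,285,145,200,hm)
def fer(n,u0,u1,v0,v1,z):
    a=hsv[v0:v1,u0:u1]; m=(a[...,1]<60)&(a[...,2]>90); k,lab,st,ce=cv2.connectedComponentsWithStats(m.astype(np.uint8),connectivity=4)
    i=1+st[1:,4].argmax(); vv,uu=np.nonzero(lab==i); X=rayz(np.c_[uu+u0,vv+v0],c,z); r=cv2.minAreaRect((X[:,:2]*1000).astype(np.float32))
    print(n,st[i,4],X[:,:2].mean(0).round(4),np.round(r[0],1),np.round(r[1],1),round(r[2],1))
fer("long",385,418,165,205,.026); fer("stub",155,182,175,205,.030)
# tall things near the brushes
for n,x,y in(("long",.57,-.395),("stub",.55,.39),("block",.367,.271),("t3",.617,-.165),("t2",.62,.16)):
    D=np.hypot(W[...,0]-x,W[...,1]-y); m=(W[...,2]>.06)&(D<.35)&(W[...,1]>-.8); 
    if m.any():
        i=np.argsort(np.where(m,D,9).ravel())[:1]; print(n,"nearest >60mm:",W.reshape(-1,3)[i].round(3),D.ravel()[i].round(3))
    for ang in (-135,-90,-45,0,45,90):
        A=np.degrees(np.arctan2(W[...,1]-y,W[...,0]-x)); mm=m&(abs(A-ang)<22)
        if mm.any(): j=np.where(mm,D,9).argmin(); print("   dir",ang,W.reshape(-1,3)[j].round(3),D.ravel()[j].round(3))
print("box", np.nanpercentile(W[165:295,100:130,2],[50,90,98]), "tray rim z", np.nanpercentile(W[150:200,298:372,2],[50,90,95,99]))
E
```

```text
14 552 [0.6273 0.2389] [628.1 240.3] [81.7 83.4] 82.1
14 1078 [0.6118 0.1179] [611.9 118.3] [146.2  84.9] 82.0
15 599 [0.6283 0.2401] [628.6 240.3] [83.1 84.6] 81.9
15 1098 [0.6116 0.1178] [611.8 118.1] [147.8  85.2] 82.1
16 607 [0.6283 0.2398] [628.5 239.8] [84.  85.1] 81.6
16 1103 [0.6115 0.1175] [612.  117.6] [148.9  85.5] 82.2
17 608 [0.6282 0.2398] [628.5 239.7] [84.5 85.1] 82.4
17 1103 [0.6115 0.1175] [612.  117.6] [148.9  85.5] 82.2
long 122 [ 0.5698 -0.3912] [ 569.9 -391.4] [42.2 31.9] 77.0
stub 93 [0.5506 0.3884] [550.4 388.5] [26.8 34.5] 1.0
long nearest >60mm: [[ 0.663 -0.421  0.236]] [0.096]
   dir -90 [ 0.639 -0.566  0.078] 0.185
   dir -45 [ 0.66  -0.438  0.237] 0.1
   dir 0 [ 0.663 -0.421  0.236] 0.096
stub nearest >60mm: [[0.538 0.525 0.148]] [0.135]
   dir -45 [0.83  0.244 0.185] 0.315
   dir 45 [0.612 0.531 0.124] 0.154
   dir 90 [0.538 0.525 0.148] 0.135
block nearest >60mm: [[0.353 0.513 0.137]] [0.243]
   dir 45 [0.475 0.522 0.158] 0.273
   dir 90 [0.353 0.513 0.137] 0.243
t3 nearest >60mm: [[ 0.458 -0.145  0.097]] [0.16]
   dir -135 [ 0.391 -0.263  0.061] 0.246
   dir -90 [ 0.696 -0.363  0.234] 0.213
   dir -45 [ 0.732 -0.333  0.232] 0.203
t2 nearest >60mm: [[0.829 0.207 0.091]] [0.214]
   dir -135 [ 0.445 -0.109  0.096] 0.321
   dir 0 [0.829 0.207 0.091] 0.214
   dir 45 [0.908 0.314 0.06 ] 0.326
box [0.08101242 0.1568477  0.16054389] tray rim z [0.00260324 0.00979951 0.01226022 0.01549433]
```

```bash
cat >> h.py <<'E'
def st():
    s=monitor.observe(); R=Rot.from_rotvec(s["ee_rot"]).as_matrix(); psi=np.degrees(np.arctan2(R[1,0],R[0,0]))
    return s,R,psi
def go(x,y,z,psi_t):
    """shift in tool axes (cm, as tool stands now) and turn about tool z (deg) to reach x,y,z (m), psi_t"""
    s,R,psi=st(); d=np.array([x,y,z])-s["position"]
    sh=R.T@d*100; t=-((psi_t-psi+180)%360-180)
    print("t",round(s["clock"],2),"pos",s["position"].round(4),"psi",psi.round(1),"tilt",np.degrees(np.arccos(-R[2,2])).round(2),"w",round(float(s["width"])*92,1),"F",np.round(s["force"],1),"q7",s["joints"][6].round(2))
    print("  world d cm",(d*100).round(1),"| tool shift cm",sh.round(2),"turn",round(t,1))
    a=np.radians(psi_t); dx,dy=d[:2]*100
    print("  shift in axes of target psi:",np.round([dx*np.cos(a)+dy*np.sin(a),dx*np.sin(a)-dy*np.cos(a),-d[2]*100],2))
E
python3 - <<'E'
from h import *
s,R,psi=st(); c=get_calibration("wrist"); o=-c['R'].T@c['t']
print("cam in tool",(R.T@(o-s["position"])).round(3)); print("cam z axis in tool",(R.T@c['R'][2]).round(2),"cam x",(R.T@c['R'][0]).round(2)); 
go(.57,-.391,.2,166.4)
go(.57,-.391,.2,-13.6)
E
```

```text
cam in tool [ 0.07   0.    -0.158]
cam z axis in tool [-0.26 -0.    0.97] cam x [-0.  1.  0.]
t 0.65 pos [ 0.1429 -0.6084  0.2267] psi 13.2 tilt 0.0 w 92.1 F [-0.5 -0.1 -1.2] q7 -0.08
  world d cm [42.7 21.7 -2.7] | tool shift cm [ 46.55 -11.4    2.67] turn -153.2
  shift in axes of target psi: [-36.4   31.18   2.67]
t 0.65 pos [ 0.1429 -0.6084  0.2267] psi 13.2 tilt 0.0 w 92.1 F [-0.5 -0.1 -1.2] q7 -0.08
  world d cm [42.7 21.7 -2.7] | tool shift cm [ 46.55 -11.4    2.67] turn 26.8
  shift in axes of target psi: [ 36.4  -31.18   2.67]
```

```bash
python3 -m crank '[[[4.4,-1.8,0],0,0],[[4.4,-1.8,0],0,0],[[4.4,-1.8,0],0,0],[[4.4,-1.8,0],0,0],[[4.4,-1.8,0],0,0]]' 30; python3 -m crank '[[[4.4,-1.8,0],0,0],[[4.4,-1.8,0],0,0],[[4.4,-1.8,0],0,0],[[0,0,0],-8.5,0],[[0,0,0],-8.5,0]]'
python3 -c "
from h import *
go(.56,-.388,.2,166.4)"
```

```text
clock: 1.15
position: [0.3379, -0.4693, 0.227]
ee_rot: [3.12, 0.361, 0.0]
force: [0.4, -0.0, 0.5]
width: 0.995
clock: 1.65
position: [0.4547, -0.3858, 0.2267]
ee_rot: [-3.029, -0.834, -0.001]
force: [0.4, -1.1, -0.1]
width: 1.0
t 1.65 pos [ 0.4547 -0.3858  0.2267] psi 30.8 tilt 0.03 w 92.0 F [ 0.4 -1.1 -0.1] q7 -0.48
  world d cm [10.5 -0.2 -2.7] | tool shift cm [8.93 5.58 2.67] turn -135.6
  shift in axes of target psi: [-10.29   2.26   2.67]
```

```bash
for i in 1 2 3; do python3 -m crank '[[[0,0,0],-8.5,0],[[0,0,0],-8.5,0],[[0,0,0],-8.5,0],[[0,0,0],-8.5,0],[[0,0,0],-8.5,0]]' >/dev/null; done; python3 -m crank '[[[0,0,0],-8.0,0],[[0,0,0],0,0]]'
python3 - <<'E'
from h import *
im,d=get_image("wrist"); cv2.imwrite("pics/w1.png",im[:,:,::-1]); c=get_calibration("wrist")
P,u,v=backproj(d,c); W=np.full(d.shape+(3,),np.nan); W[v,u]=P; np.savez("w1.npz",im=im,d=d,W=W)
go(.56,-.388,.2,166.4)
E
```

```text
clock: 3.35
position: [0.4525, -0.388, 0.2266]
ee_rot: [-0.388, -3.118, -0.0]
force: [-0.4, -0.4, -0.0]
width: 1.001
t 3.4 pos [ 0.4525 -0.3879  0.2266] psi 165.5 tilt 0.02 w 92.2 F [-0.5 -0.3  0.3] q7 1.66
  world d cm [10.7 -0.  -2.7] | tool shift cm [-10.41   2.68   2.67] turn -0.9
  shift in axes of target psi: [-10.45   2.52   2.66]
```

View pics/w1.png

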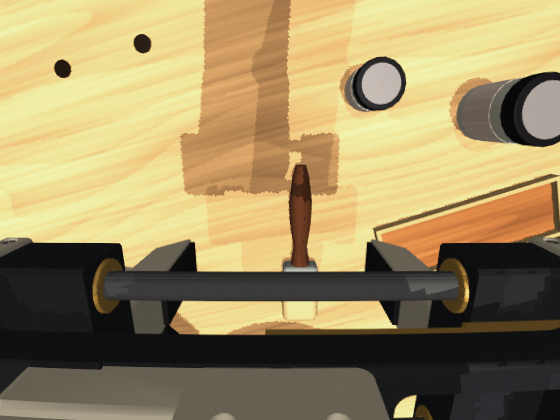

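The wrist view shows the long brush straight ahead: handle at (300,215), ferrule at (300,270), in line with the tool. The fingers sit either side of it. I'll move over the ferrule, then go down.

```bash
python3 -m crank '[[[-3.8,0.9,0],-0.9,0],[[-3.8,0.9,0],0,0],[[-3.8,0.8,0],0,0],[[0,0,3],0,0],[[0,0,3],0,0]]'
python3 - <<'E'
from h import *
im,d=get_image("scene"); cv2.imwrite("pics/s1.png",im[:,:,::-1])
go(.570,-.391,.012,166.4)
E
```

```text
clock: 3.9
position: [0.5717, -0.3887, 0.1664]
ee_rot: [0.371, 3.117, -0.0]
force: [-0.5, -0.3, -1.0]
width: 1.002
t 3.95 pos [ 0.568  -0.3882  0.1602] psi 166.4 tilt 0.37 w 91.9 F [-2.6 -0.  -4.3] q7 1.54
  world d cm [  0.2  -0.3 -14.8] | tool shift cm [-0.35 -0.25 14.81] turn 0.0
  shift in axes of target psi: [-0.26 -0.23 14.82]
```

View pics/s1.png

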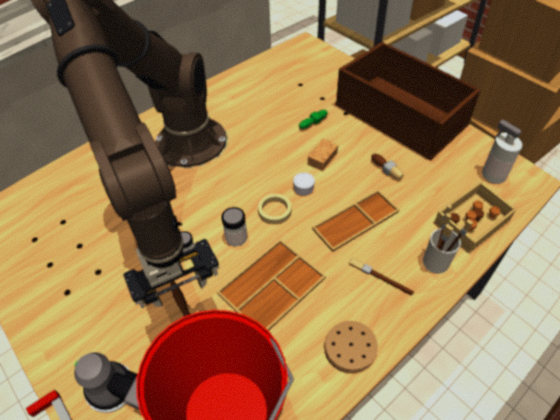

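```bash
python3 -m crank '[[[0,0,0],0,0]]'; python3 - <<'E'
from h import *
im,d=get_image("scene"); a=im[190:420,80:320,::-1]; cv2.imwrite("pics/s2.png",cv2.resize(a,None,fx=2.5,fy=2.5,interpolation=cv2.INTER_CUBIC))
im,d=get_image("top"); a=im[60:260,330:530,::-1]; cv2.imwrite("pics/t2.png",cv2.resize(a,None,fx=2.9,fy=2.9,interpolation=cv2.INTER_CUBIC))
go(.570,-.391,.012,166.4)
c=get_calibration("top"); P,u,v=backproj(d,c)
m=(abs(P[:,1]+.39)<.14)&(P[:,0]>.45)&(P[:,0]<.8)&(P[:,2]>.05)
import numpy as np
for y in np.arange(-.52,-.27,.03):
    k=(abs(P[:,1]-y)<.012)&(P[:,0]>.45)&(P[:,0]<.78)&(P[:,2]>.05)
    q=P[k]; q=q[np.argsort(q[:,0])]; print(round(y,2),[(round(a[0],3),round(a[2],2)) for a in q[::max(1,len(q)//14)]])
E
```

```text
clock: 4.05
position: [0.5683, -0.3891, 0.165]
ee_rot: [-0.37, -3.116, -0.002]
force: [0.6, -0.5, 0.9]
width: 1.001
t 4.15 pos [ 0.5701 -0.3897  0.1682] psi 166.5 tilt 0.08 w 92.1 F [-0.  -0.1  0.2] q7 1.55
  world d cm [ -0.   -0.1 -15.6] | tool shift cm [ 0.   -0.12 15.62] turn 0.1
  shift in axes of target psi: [-0.02 -0.12 15.62]
-0.52 []
-0.49 [(np.float64(0.696), np.float64(0.05))]
-0.46 [(np.float64(0.514), np.float64(0.24)), (np.float64(0.516), np.float64(0.25)), (np.float64(0.677), np.float64(0.15)), (np.float64(0.678), np.float64(0.15)), (np.float64(0.679), np.float64(0.15)), (np.float64(0.681), np.float64(0.13)), (np.float64(0.682), np.float64(0.13)), (np.float64(0.685), np.float64(0.1)), (np.float64(0.687), np.float64(0.1)), (np.float64(0.687), np.float64(0.1)), (np.float64(0.689), np.float64(0.09)), (np.float64(0.692), np.float64(0.07)), (np.float64(0.693), np.float64(0.06)), (np.float64(0.695), np.float64(0.06))]
-0.43 [(np.float64(0.487), np.float64(0.59)), (np.float64(0.514), np.float64(0.6)), (np.float64(0.522), np.float64(0.6)), (np.float64(0.528), np.float64(0.6)),
[... 2166 characters left out ...]
t64(0.456), np.float64(0.58)), (np.float64(0.461), np.float64(0.58)), (np.float64(0.469), np.float64(0.59)), (np.float64(0.549), np.float64(0.27)), (np.float64(0.555), np.float64(0.27)), (np.float64(0.561), np.float64(0.27)), (np.float64(0.568), np.float64(0.27)), (np.float64(0.577), np.float64(0.27)), (np.float64(0.584), np.float64(0.28)), (np.float64(0.591), np.float64(0.27)), (np.float64(0.598), np.float64(0.28)), (np.float64(0.606), np.float64(0.28)), (np.float64(0.615), np.float64(0.27)), (np.float64(0.772), np.float64(0.24))]
-0.28 [(np.float64(0.552), np.float64(0.26)), (np.float64(0.555), np.float64(0.27)), (np.float64(0.557), np.float64(0.27)), (np.float64(0.561), np.float64(0.27))]
```

View pics/s2.png

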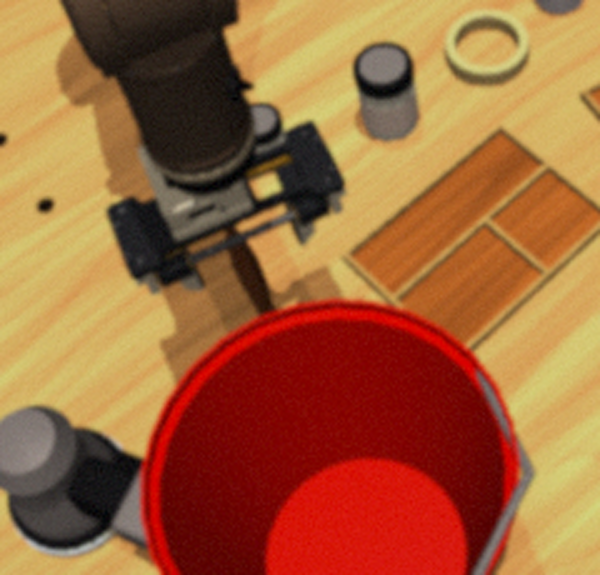

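View pics/t2.png

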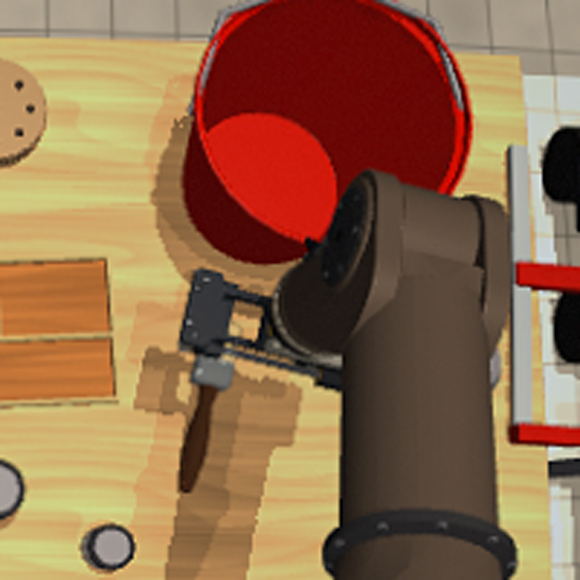

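The force was transient (it read zero once settled). In the top crop the gripper clears the bucket by about 6 cm. I'll descend in steps.

```bash
python3 -m crank '[[[0,-0.1,3],0,0],[[0,0,3],0,0],[[0,0,3],0,0],[[0,0,3],0,0],[[0,0,0],0,0]]'
python3 - <<'E'
from h import *
go(.570,-.391,.012,166.4)
E
```

```text
clock: 4.65
position: [0.5676, -0.3903, 0.0447]
ee_rot: [-0.368, -3.116, -0.002]
force: [-1.4, 0.4, 0.5]
width: 0.998
t 4.65 pos [ 0.5676 -0.3903  0.0447] psi 166.5 tilt 0.23 w 91.8 F [-1.4  0.4  0.5] q7 1.48
  world d cm [ 0.2 -0.1 -3.3] | tool shift cm [-0.26 -0.01  3.27] turn 0.1
  shift in axes of target psi: [-0.25 -0.01  3.27]
```

```bash
python3 -m crank '[[[-0.1,0,1.6],0,0],[[0,0,1.6],0,0],[[0,0,0],0,0]]'
python3 - <<'E'
from h import *
im,d=get_image("wrist"); cv2.imwrite("pics/w2.png",im[:,:,::-1])
go(.570,-.391,.012,166.4)
E
```

```text
clock: 4.95
position: [0.5695, -0.3906, 0.0133]
ee_rot: [-0.366, -3.118, -0.001]
force: [-0.1, -1.4, -0.7]
width: 1.0
t 5.0 pos [ 0.57   -0.3906  0.0143] psi 166.6 tilt 0.06 w 92.0 F [0.  0.2 0.1] q7 1.47
  world d cm [ 0.  -0.  -0.2] | tool shift cm [-0.01 -0.04  0.23] turn 0.2
  shift in axes of target psi: [-0.01 -0.04  0.23]
```

View pics/w2.png

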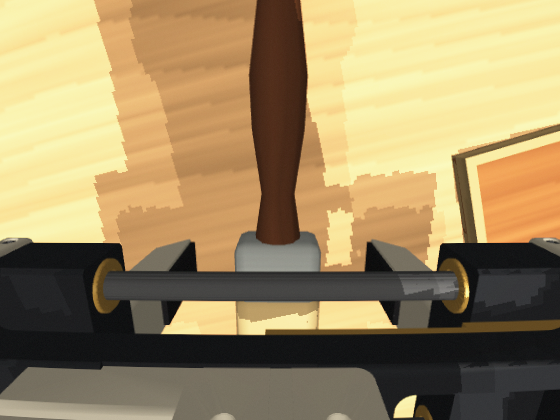

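The ferrule at (278,265) is centred between the fingers, so I'll close.

```bash
python3 -m crank '[[[0,0,0.2],0,255],[[0,0,0],0,255],[[0,0,0],0,255],[[0,0,0],0,255],[[0,0,0],0,255]]' 30;  python3 -m crank '[[[0,0,0],0,255],[[0,0,0],0,255],[[0,0,-1],0,255],[[0,0,-1],0,255],[[0,0,-1],0,255]]'
python3 - <<'E'
from h import *
im,d=get_image("wrist"); cv2.imwrite("pics/w3.png",im[:,:,::-1])
go(.570,-.391,.012,166.4)
E
```

```text
clock: 5.5
position: [0.5705, -0.3908, 0.013]
ee_rot: [0.366, 3.12, -0.0]
force: [0.4, 0.5, 1.0]
width: 0.613
clock: 6.0
position: [0.5706, -0.3907, 0.044]
ee_rot: [0.366, 3.12, -0.0]
force: [0.8, -0.2, -0.6]
width: 0.48
t 6.05 pos [ 0.5716 -0.3911  0.0459] psi 166.6 tilt 0.18 w 44.1 F [1.3 0.4 0.6] q7 1.48
  world d cm [-0.2  0.  -3.4] | tool shift cm [ 0.17 -0.02  3.39] turn 0.2
  shift in axes of target psi: [ 0.16 -0.03  3.39]
```

View pics/w3.png

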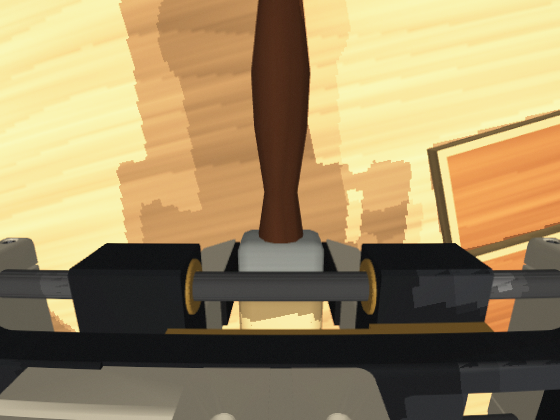

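The brush is held (44 mm opening) and came up with the hand. Next I'll lift and turn to the tray heading.

```bash
python3 -m crank '[[[0,0,-2],8.5,255],[[0,0,-2],8.5,255],[[0,0,-2],8.5,255],[[0,0,-2],8.5,255],[[0,0,-1],8.5,255]]';  python3 -m crank '[[[0,0,0],8.5,255],[[0,0,0],8.5,255],[[0,0,0],8.5,255],[[0,0,0],5,255],[[0,0,0],0,255]]'
python3 - <<'E'
from h import *
go(.5724,-.207,.14,93.6)
E
```

```text
clock: 6.55
position: [0.5714, -0.3909, 0.1355]
ee_rot: [1.479, 2.768, 0.0]
force: [0.5, 0.9, -1.0]
width: 0.475
clock: 7.05
position: [0.5688, -0.3886, 0.1326]
ee_rot: [-2.149, -2.286, 0.001]
force: [-8.8, 5.5, 0.7]
width: 0.476
t 7.05 pos [ 0.5688 -0.3886  0.1326] psi 93.5 tilt 0.25 w 43.8 F [-8.8  5.5  0.7] q7 0.42
  world d cm [ 0.4 18.2  0.7] | tool shift cm [18.1   1.48 -0.7 ] turn -0.1
  shift in axes of target psi: [18.1   1.5  -0.74]
```

A contact force showed: the gripper body brushed the bucket rim. I'm moving off in the direction it pushes (+y, -x).

```bash
python3 -m crank '[[[3,-0.5,0],0,255],[[4,0,0],0,255]]'; python3 -m crank '[[[4,0.5,0],0,255],[[4,0.6,0],0,255],[[3,0.6,0],0,255],[[0,0,0],0,255]]'
python3 - <<'E'
from h import *
go(.5724,-.207,.14,93.6)
im,d=get_image("wrist"); cv2.imwrite("pics/w4.png",im[:,:,::-1])
E
```

```text
clock: 7.25
position: [0.5598, -0.3229, 0.1329]
ee_rot: [2.154, 2.285, -0.002]
force: [1.4, 0.4, -2.0]
width: 0.474
clock: 7.65
position: [0.5724, -0.2035, 0.1338]
ee_rot: [-2.141, -2.298, -0.005]
force: [0.7, 0.1, -0.0]
width: 0.477
t 7.65 pos [ 0.5724 -0.2035  0.1338] psi 94.1 tilt 0.2 w 43.9 F [ 0.7  0.1 -0. ] q7 0.15
  world d cm [-0.  -0.4  0.6] | tool shift cm [-0.35 -0.03 -0.62] turn 0.5
  shift in axes of target psi: [-0.35 -0.02 -0.62]
```

View pics/w4.png

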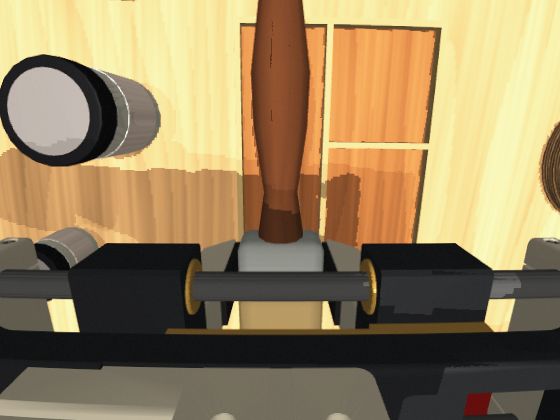

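```bash
python3 - <<'E'
from h import *
c=get_calibration("wrist")
X=rayz([[240,24],[441,28],[328,26],[330,146],[431,146]],c,.014); print(X[:,:2].round(4))
a=np.radians(3.6);R=np.array([[np.cos(a),-np.sin(a)],[np.sin(a),np.cos(a)]]);o=np.array([.6165,-.1654])
for p in [(-.0865,.118),(.0865,.118),(-.009,.118),(-.009,.0175),(.0865,.0175)]: print((o+R@p).round(4))
go(.5724,-.207,.05,93.6)
E
```

```text
[[ 0.5297 -0.0618]
 [ 0.6916 -0.0521]
 [ 0.5999 -0.0584]
 [ 0.6112 -0.1529]
 [ 0.6997 -0.1463]]
[ 0.5228 -0.0531]
[ 0.6954 -0.0422]
[ 0.6001 -0.0482]
[ 0.6064 -0.1485]
[ 0.7017 -0.1425]
t 7.7 pos [ 0.5719 -0.207   0.1336] psi 93.9 tilt 0.09 w 44.1 F [ 0.1  0.1 -1.3] q7 0.15
  world d cm [ 0.1  0.  -8.4] | tool shift cm [-0.01  0.04  8.36] turn 0.3
  shift in axes of target psi: [-0.    0.05  8.36]
```

```bash
python3 - <<'E'
from h import *
c=get_calibration("wrist"); im,d=get_image("wrist"); c2=get_calibration("wrist"); print(abs(c['t']-c2['t']).max().round(4))
P,u,v=backproj(d,c); W=np.full(d.shape+(3,),np.nan); W[v,u]=P
for p in [(285,150),(380,90),(380,200),(100,300),(200,30),(500,60)]: print(p,W[p[1],p[0]].round(3))
hsv=cv2.cvtColor(im,cv2.COLOR_RGB2HSV).astype(int)
a=np.radians(3.6);R=np.array([[np.cos(a),-np.sin(a)],[np.sin(a),np.cos(a)]]);o=np.array([.6165,-.1654])
# model points: floor corners of the bays
o3=im[:,:,::-1].copy()
def poly(cx,cy,w,h,z):
    pts=[(cx+s*w/2,cy+t*h/2) for s,t in((-1,-1),(1,-1),(1,1),(-1,1))]
    return pix([[*(o+R@p),z] for p in pts],c)
for b in [(-.0465,0,.07,.226,.004),(.0375,.0665,.088,.093,.004),(.0375,-.049,.088,.128,.004)]:
    cv2.polylines(o3,[poly(*b).round().astype(int)],True,(255,0,0),1)
cv2.polylines(o3,[poly(0,0,.173,.236,.014).round().astype(int)],True,(0,255,0),1)
cv2.imwrite("pics/w5.png",o3)
E
```

```text
0.0009
(285, 150) [ 0.57  -0.149  0.146]
(380, 90) [ 0.651 -0.103  0.005]
(380, 200) [ 0.665 -0.2    0.005]
(100, 300) [ 0.524 -0.183  0.223]
(200, 30) [ 0.494 -0.065  0.001]
(500, 60) [ 0.755 -0.068  0.001]
```

View pics/w5.png

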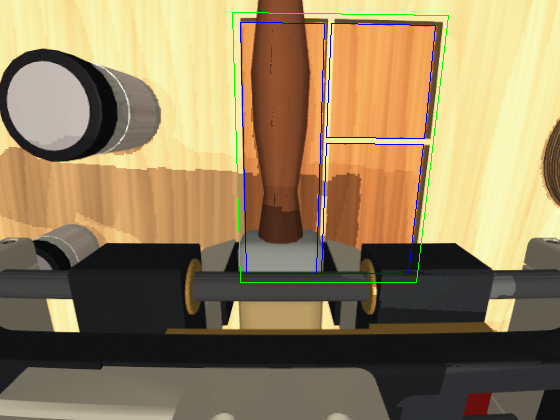

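The overlay of the measured bays (floor corners at (240,23), (326,23), (436,25)) agrees with the picture to a couple of pixels. I'll lower the brush.

```bash
python3 -m crank '[[[0,0,3],0.3,255],[[0,0,3],0,255],[[0,0,2],0,255],[[0,0,1.5],0,255],[[0,0,0],0,255]]'
python3 - <<'E'
from h import *
go(.5724,-.207,.0165,93.6)
E
```

```text
clock: 8.25
position: [0.5695, -0.2112, 0.0359]
ee_rot: [-2.156, -2.281, 0.003]
force: [-0.9, 0.5, -0.7]
width: 0.472
t 8.25 pos [ 0.5695 -0.2112  0.0359] psi 93.2 tilt 0.18 w 43.4 F [-0.9  0.5 -0.7] q7 0.1
  world d cm [ 0.3  0.4 -1.9] | tool shift cm [0.41 0.32 1.93] turn -0.4
  shift in axes of target psi: [0.41 0.32 1.94]
```

```bash
python3 -m crank '[[[0,0,0],0,255],[[0,0,0],0,255]]'
python3 - <<'E'
from h import *
go(.5724,-.207,.0165,93.6)
E
```

```text
clock: 8.45
position: [0.5719, -0.2108, 0.039]
ee_rot: [2.155, 2.283, 0.001]
force: [-0.7, -0.1, -0.6]
width: 0.476
t 8.45 pos [ 0.5719 -0.2108  0.039 ] psi 93.3 tilt 0.12 w 43.8 F [-0.7 -0.1 -0.6] q7 0.1
  world d cm [ 0.1  0.4 -2.2] | tool shift cm [0.37 0.07 2.25] turn -0.3
  shift in axes of target psi: [0.37 0.08 2.25]
```

```bash
python3 -m crank '[[[0.4,0,0.8],0,255],[[0,0,0.7],0,255],[[0,0,0.4],0,255],[[0,0,0],0,255],[[0,0,0],0,255]]'
python3 - <<'E'
from h import *
go(.5724,-.207,.0165,93.6)
E
```

```text
clock: 8.95
position: [0.5707, -0.2063, 0.0186]
ee_rot: [-2.156, -2.285, 0.0]
force: [0.2, -0.7, -0.8]
width: 0.477
t 8.95 pos [ 0.5707 -0.2063  0.0186] psi 93.3 tilt 0.02 w 43.9 F [ 0.2 -0.7 -0.8] q7 0.08
  world d cm [ 0.2 -0.1 -0.2] | tool shift cm [-0.08  0.17  0.21] turn -0.3
  shift in axes of target psi: [-0.08  0.17  0.21]
```

```bash
python3 -m crank '[[[0,0.1,0.2],0,255],[[0,0,0.1],0,255],[[0,0,0],0,255]]'
python3 - <<'E'
from h import *
go(.5724,-.207,.0165,93.6)
im,d=get_image("wrist"); cv2.imwrite("pics/w6.png",im[:,:,::-1])
E
```

```text
clock: 9.25
position: [0.5721, -0.2064, 0.0167]
ee_rot: [2.156, 2.284, 0.0]
force: [-2.6, 0.1, 8.7]
width: 0.474
t 9.25 pos [ 0.5721 -0.2064  0.0167] psi 93.3 tilt 0.06 w 43.6 F [-2.6  0.1  8.7] q7 0.08
  world d cm [ 0.  -0.1 -0. ] | tool shift cm [-0.06  0.02  0.02] turn -0.3
  shift in axes of target psi: [-0.06  0.02  0.02]
```

View pics/w6.png

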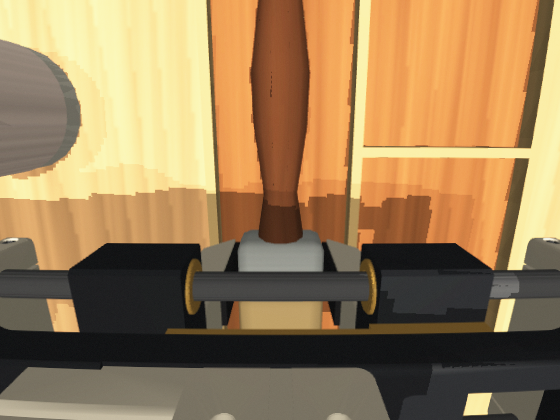

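The force went to 8.7 N at the expected height, so the brush is on the floor. Releasing, then up.

```bash
python3 -m crank '[[[0,0,0],0,60],[[0,0,0],0,60],[[0,0,0],0,60],[[0,0,0],0,60],[[0,0,-2],0,60]]'; python3 -m crank '[[[0,0,-4],0,0],[[0,0,-4],0,0],[[0,0,-4],0,0],[[0,0,0],0,0]]'
python3 - <<'E'
from h import *
c=get_calibration("wrist");im,d=get_image("wrist"); cv2.imwrite("pics/w7.png",im[:,:,::-1])
go(.4273,-.134,.16,93.6)
go(.367,.271,.16,105.8)
E
```

```text
clock: 9.8
position: [0.5698, -0.2058, 0.0336]
ee_rot: [-2.153, -2.282, 0.003]
force: [-0.4, -0.2, -0.1]
width: 0.762
clock: 10.2
position: [0.5751, -0.2068, 0.1615]
ee_rot: [2.15, 2.279, 0.007]
force: [1.4, 0.1, -0.6]
width: 0.997
t 10.25 pos [ 0.5736 -0.2066  0.1587] psi 93.3 tilt 0.33 w 91.7 F [ 0.2 -0.1  0.2] q7 0.15
  world d cm [-14.6   7.3   0.1] | tool shift cm [  8.09 -14.19  -0.22] turn -0.3
  shift in axes of target psi: [  8.17 -14.15  -0.13]
t 10.25 pos [ 0.5736 -0.2066  0.1587] psi 93.3 tilt 0.33 w 91.7 F [ 0.2 -0.1  0.2] q7 0.15
  world d cm [-20.7  47.8   0.1] | tool shift cm [ 48.88 -17.87  -0.33] turn -12.5
  shift in axes of target psi: [51.58 -6.88 -0.13]
```

View pics/w7.png

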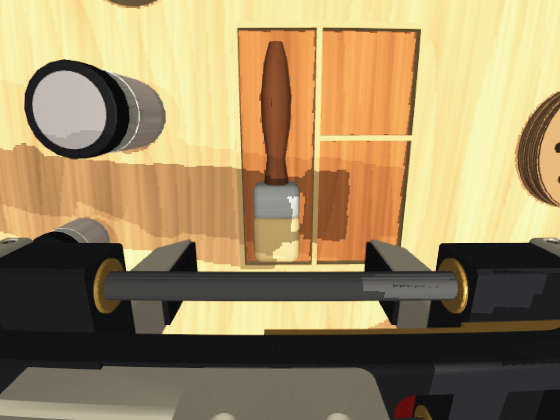

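The long brush lies in the long bay (handle end (275,42), bristles end (277,262)), clear of the fingers. Next the sanding block.

```bash
python3 -m crank '[[[4.1,-1.5,0],0,0],[[4.1,-1.5,0],0,0],[[4.1,-1.5,0],0,0],[[4.1,-1.5,0],0,0],[[4.1,-1.5,0],0,0]]'; python3 -m crank '[[[4.1,-1.5,0],0,0],[[4.1,-1.5,0],0,0],[[4.1,-1.5,0],0,0],[[4.1,-1.5,0],0,0],[[4.1,-1.5,0],0,0]]';python3 -m crank '[[[4,-1.5,0],0,0],[[4,-1.4,0],0,0],[[0,0,0],-6.2,0],[[0,0,0],-6.2,0],[[0,0,0],0,0]]'
python3 - <<'E'
from h import *
im,d=get_image("wrist"); cv2.imwrite("pics/w8.png",im[:,:,::-1]); c=get_calibration("wrist")
P,u,v=backproj(d,c); W=np.full(d.shape+(3,),np.nan); W[v,u]=P
go(.367,.271,.016,105.6)
m=(P[:,2]>.033)&(P[:,2]<.047)&(np.hypot(P[:,0]-.367,P[:,1]-.271)<.07)
r=cv2.minAreaRect((P[m,:2]*1000).astype(np.float32)); print(m.sum(),r,P[m].mean(0))
E
```

```text
clock: 10.75
position: [0.4833, -0.0046, 0.1545]
ee_rot: [-2.155, -2.284, 0.002]
force: [0.1, -0.1, 0.3]
width: 1.001
clock: 11.25
position: [0.3967, 0.1953, 0.1547]
ee_rot: [-2.156, -2.284, 0.002]
force: [1.7, 0.1, -0.4]
width: 1.0
clock: 11.75
position: [0.3638, 0.2724, 0.1546]
ee_rot: [-1.893, -2.506, 0.003]
force: [0.3, -1.3, 0.4]
width: 1.003
t 11.8 pos [0.3641 0.2721 0.1547] psi 105.6 tilt 0.11 w 92.1 F [-0.7  0.8 -1. ] q7 -0.72
  world d cm [  0.3  -0.1 -13.9] | tool shift cm [-0.18  0.27 13.87] turn -0.0
  shift in axes of target psi: [-0.18  0.25 13.87]
7139 ((368.74920654296875, 272.47698974609375), (60.19096755981445, 98.83548736572266), 15.129168510437012) [0.36792627 0.27508278 0.04048541]
```

View pics/w8.png

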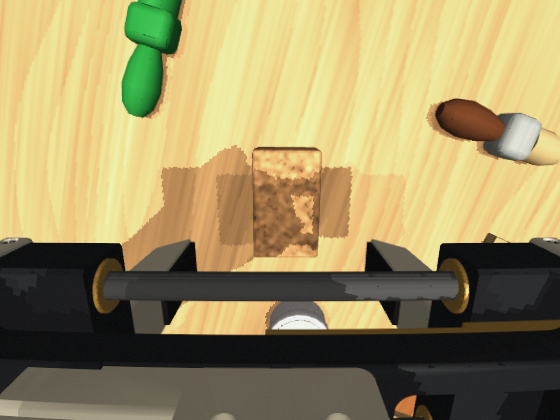

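The block (285,200 in the picture) is centred between the fingers; the wrist depth agrees with the top view to 2 mm. Descending.

```bash
python3 -m crank '[[[-0.2,0.3,3],0,0],[[0,0,3],0,0],[[0,0,3],0,0],[[0,0,3],0,0],[[0,0,1.8],0,0]]'; python3 -m crank '[[[0,0,0],0,255],[[0,0,0],0,255],[[0,0,0],0,255],[[0,0,0],0,255],[[0,0,0],0,255]]' 25
python3 - <<'E'
from h import *
go(.3675,.2715,.016,105.6)
E
```

```text
clock: 12.3
position: [0.3673, 0.2701, 0.0154]
ee_rot: [-1.902, -2.499, 0.004]
force: [0.5, 0.2, -0.0]
width: 0.998
clock: 12.8
position: [0.3687, 0.2718, 0.0186]
ee_rot: [1.897, 2.503, 0.003]
force: [0.3, 0.3, 6.3]
width: 0.652
t 12.8 pos [0.3687 0.2718 0.0186] psi 105.7 tilt 0.1 w 60.0 F [0.3 0.3 6.3] q7 -0.91
  world d cm [-0.1 -0.  -0.3] | tool shift cm [ 0.   -0.13  0.26] turn 0.1
  shift in axes of target psi: [ 0.   -0.12  0.26]
```

```bash
python3 -m crank '[[[0,0,0],0,255],[[0,0,-1],0,255],[[0,0,-3],0,255],[[0,0,-4],0,255],[[0,0,-4],0,255]]'; python3 -m crank '[[[0,0,0],6,255],[[0,0,0],6,255],[[0,0,0],0,255]]'
python3 - <<'E'
from h import *
im,d=get_image("wrist"); cv2.imwrite("pics/w9.png",im[:,:,::-1])
go(.657,-.212,.13,93.6)
E
```

```text
clock: 13.3
position: [0.3673, 0.2712, 0.1395]
ee_rot: [-1.896, -2.504, 0.001]
force: [1.4, -0.2, -0.5]
width: 0.651
clock: 13.6
position: [0.3681, 0.2714, 0.1387]
ee_rot: [2.15, 2.29, 0.002]
force: [0.2, 0.2, -0.7]
width: 0.652
t 13.65 pos [0.3679 0.2714 0.1383] psi 93.8 tilt 0.03 w 59.8 F [ 0.1 -0.4 -0.7] q7 -0.92
  world d cm [ 28.9 -48.3  -0.8] | tool shift cm [-50.17  25.6    0.84] turn 0.2
  shift in axes of target psi: [-50.06  25.81   0.83]
```

View pics/w9.png

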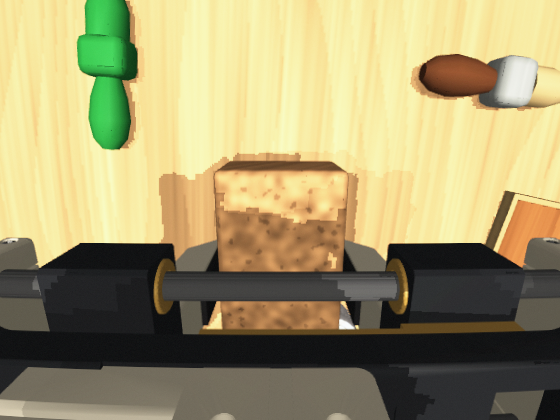

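The block is held (60 mm opening). Moving to its bay.

```bash
python3 -m crank '[[[-4.2,2.15,0],0,255],[[-4.2,2.15,0],0,255],[[-4.2,2.15,0],0,255],[[-4.2,2.15,0],0,255],[[-4.2,2.15,0],0,255]]'; python3 -m crank '[[[-4.2,2.15,0],0,255],[[-4.2,2.15,0],0,255],[[-4.2,2.15,0],0,255],[[-4.2,2.15,0],0,255],[[-4.2,2.15,0],0,255]]';python3 -m crank '[[[-4,2.1,0],0,255],[[-4,2.1,0],0,255],[[0,0,0],0,255],[[0,0,0],0,255]]'
python3 - <<'E'
from h import *
im,d=get_image("wrist"); cv2.imwrite("pics/w10.png",im[:,:,::-1])
go(.657,-.212,.13,93.6)
E
```

```text
clock: 14.15
position: [0.4894, 0.0672, 0.1377]
ee_rot: [-2.143, -2.296, 0.0]
force: [0.7, 0.4, -1.6]
width: 0.649
clock: 14.65
position: [0.6102, -0.1354, 0.1375]
ee_rot: [-2.144, -2.295, 0.0]
force: [-0.0, 0.7, -0.4]
width: 0.65
clock: 15.05
position: [0.6566, -0.2119, 0.1366]
ee_rot: [-2.146, -2.292, 0.001]
force: [0.3, 0.3, -1.5]
width: 0.654
t 15.1 pos [ 0.6565 -0.2102  0.137 ] psi 93.8 tilt 0.12 w 60.0 F [-0.3  0.8 -0.8] q7 0.1
  world d cm [ 0.1 -0.2 -0.7] | tool shift cm [-0.19  0.04  0.7 ] turn 0.2
  shift in axes of target psi: [-0.18  0.04  0.7 ]
```

View pics/w10.png

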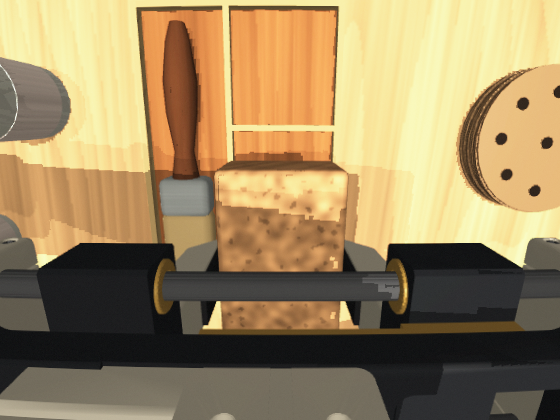

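Over its bay, with the divider at (283,128) just ahead. Lowering.

```bash
python3 -m crank '[[[-0.1,0,3],0,255],[[0,0,3],0,255],[[0,0,2.5],0,255],[[0,0,1.2],0,255],[[0,0,0],0,255]]'; python3 -m crank '[[[0,0,0],0,255]]'
python3 - <<'E'
from h import *
go(.657,-.212,.0225,93.6)
E
```

```text
clock: 15.6
position: [0.6557, -0.2102, 0.0392]
ee_rot: [-2.143, -2.293, 0.002]
force: [-0.4, -0.0, -1.0]
width: 0.654
clock: 15.7
position: [0.6577, -0.2111, 0.0419]
ee_rot: [2.146, 2.293, 0.001]
force: [0.4, -0.1, -0.6]
width: 0.65
t 15.7 pos [ 0.6577 -0.2111  0.0419] psi 93.8 tilt 0.06 w 59.8 F [ 0.4 -0.1 -0.6] q7 0.07
  world d cm [-0.1 -0.1 -1.9] | tool shift cm [-0.09 -0.08  1.94] turn 0.2
  shift in axes of target psi: [-0.09 -0.07  1.94]
```

```bash
python3 -m crank '[[[0,0,0.8],0,255],[[0,0,0.7],0,255],[[0,0,0.3],0,255],[[0,0,0],0,255],[[0,0,0],0,255]]'
python3 - <<'E'
from h import *
go(.657,-.212,.0225,93.6)
E
```

```text
clock: 16.2
position: [0.6571, -0.2118, 0.0227]
ee_rot: [2.148, 2.292, 0.0]
force: [-0.1, -0.2, -0.7]
width: 0.654
t 16.2 pos [ 0.6571 -0.2118  0.0227] psi 93.7 tilt 0.0 w 60.1 F [-0.1 -0.2 -0.7] q7 0.06
  world d cm [-0. -0. -0.] | tool shift cm [-0.02 -0.01  0.02] turn 0.1
  shift in axes of target psi: [-0.02 -0.01  0.02]
```

```bash
python3 -m crank '[[[0,0,0.15],0,255],[[0,0,0],0,255]]'; python3 -m crank '[[[0,0,0.15],0,255],[[0,0,0],0,255]]'
python3 - <<'E'
from h import *
go(.657,-.212,.0225,93.6)
E
```

```text
clock: 16.4
position: [0.6571, -0.2119, 0.0226]
ee_rot: [2.148, 2.292, -0.0]
force: [-3.9, 0.7, 10.9]
width: 0.652
clock: 16.6
position: [0.6572, -0.2119, 0.0225]
ee_rot: [2.148, 2.291, -0.0]
force: [-9.0, 1.7, 23.1]
width: 0.647
t 16.6 pos [ 0.6572 -0.2119  0.0225] psi 93.7 tilt 0.06 w 59.5 F [-9.   1.7 23.1] q7 0.06
  world d cm [-0. -0.  0.] | tool shift cm [-0.01 -0.02 -0.  ] turn 0.1
  shift in axes of target psi: [-0.01 -0.02 -0.  ]
```

On the floor (stiff contact at 22.5 mm, as expected). Easing off and releasing.

```bash
python3 -m crank '[[[0,0,-0.2],0,255],[[0,0,0],0,55],[[0,0,0],0,55],[[0,0,0],0,55],[[0,0,0],0,55]]'; python3 -m crank '[[[0,0,-2],0,55],[[0,0,-4],0,0],[[0,0,-4],0,0],[[0,0,-4],0,0],[[0,0,0],0,0]]'
python3 - <<'E'
from h import *
im,d=get_image("wrist"); cv2.imwrite("pics/w11.png",im[:,:,::-1])
go(.4273,-.134,.16,93.6)
E
```

```text
clock: 17.1
position: [0.6569, -0.2118, 0.0213]
ee_rot: [-2.148, -2.292, 0.0]
force: [-0.5, -0.0, 0.9]
width: 0.783
clock: 17.6
position: [0.6605, -0.2121, 0.1683]
ee_rot: [2.143, 2.286, 0.008]
force: [0.4, 0.0, 0.3]
width: 0.997
t 17.65 pos [ 0.659  -0.212   0.1651] psi 93.7 tilt 0.35 w 92.0 F [ 0.  -0.4 -1.2] q7 0.11
  world d cm [-23.2   7.8  -0.5] | tool shift cm [  9.29 -22.62   0.36] turn 0.1
  shift in axes of target psi: [  9.24 -22.64   0.51]
```

View pics/w11.png

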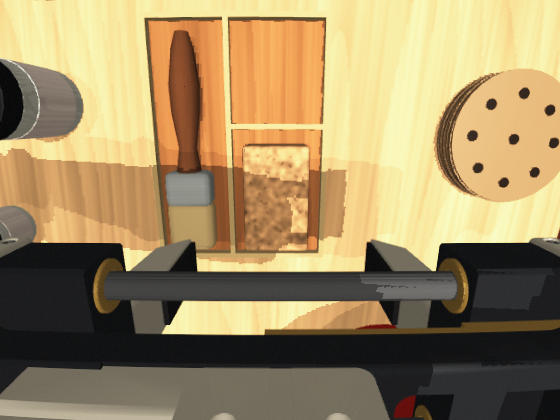

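The block (277,195) lies square in its bay. Now the paint pot.

```bash
python3 -m crank '[[[1.5,-3.8,0],0,0],[[1.5,-3.8,0],0,0],[[1.5,-3.8,0],0,0],[[1.5,-3.8,0],0,0],[[1.6,-3.8,0],0,0]]'; python3 -m crank '[[[1.6,-3.7,0],0,0],[[0,0,0],0,0],[[0,0,0],0,0]]'
python3 - <<'E'
from h import *
im,d=get_image("wrist"); cv2.imwrite("pics/w12.png",im[:,:,::-1]); c=get_calibration("wrist")
P,u,v=backproj(d,c)
m=(P[:,2]>.09)&(P[:,2]<.115)&(np.hypot(P[:,0]-.427,P[:,1]+.134)<.06)
print(m.sum(),cv2.minEnclosingCircle((P[m,:2]*1000).astype(np.float32)),P[m].mean(0))
go(.427,-.134,.046,93.6)
E
```

```text
clock: 18.15
position: [0.4601, -0.1478, 0.1605]
ee_rot: [-2.147, -2.291, 0.002]
force: [0.7, 0.8, -0.0]
width: 1.0
clock: 18.45
position: [0.4238, -0.1348, 0.1614]
ee_rot: [-2.148, -2.292, 0.001]
force: [-0.1, 0.0, -0.3]
width: 1.0
6038 ((429.5887451171875, -135.72726440429688), 33.0206184387207) [ 0.42952346 -0.13349749  0.10079025]
t 18.5 pos [ 0.4249 -0.135   0.1615] psi 93.7 tilt 0.01 w 91.9 F [ 0.7 -1.   0.2] q7 0.1
  world d cm [  0.2   0.1 -11.5] | tool shift cm [ 0.09  0.21 11.55] turn 0.1
  shift in axes of target psi: [ 0.09  0.22 11.55]
```

View pics/w12.png

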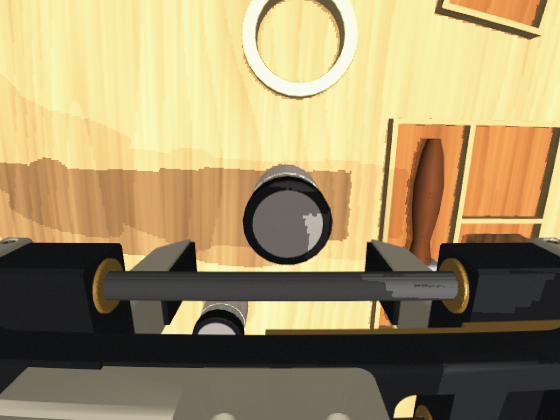

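The big pot (287,218) is between the fingers; the small pot (222,322) is well to one side. Descending.

```bash
python3 -m crank '[[[0,0.35,2],0,0],[[0,0,3],0,0],[[0,0,3],0,0],[[0,0,2.5],0,0],[[0,0,1],0,0]]' 40; python3 -m crank '[[[0,0,0],0,255],[[0,0,0],0,255],[[0,0,0],0,255],[[0,0,0],0,255],[[0,0,0],0,255]]' 40
python3 - <<'E'
from h import *
go(.4285,-.135,.046,93.6)
E
```

```text
clock: 19.0
position: [0.4279, -0.1343, 0.0443]
ee_rot: [-2.146, -2.29, 0.001]
force: [-0.7, 0.1, 0.1]
width: 1.0
clock: 19.5
position: [0.4289, -0.1348, 0.0477]
ee_rot: [2.147, 2.291, 0.001]
force: [-0.6, -0.3, 8.1]
width: 0.71
t 19.5 pos [ 0.4289 -0.1348  0.0477] psi 93.7 tilt 0.12 w 65.3 F [-0.6 -0.3  8.1] q7 -0.05
  world d cm [-0.  -0.  -0.2] | tool shift cm [-0.02 -0.04  0.17] turn 0.1
  shift in axes of target psi: [-0.02 -0.04  0.17]
```

```bash
python3 -m crank '[[[0,0,0],0,255],[[0,0,-0.8],0,255],[[0,0,-2],0,255],[[0,0,-3],0,255],[[0,0,-2],0,255]]'
python3 - <<'E'
from h import *
im,d=get_image("wrist"); cv2.imwrite("pics/w13.png",im[:,:,::-1])
go(.650,-.0966,.12,93.6)
E
```

```text
clock: 20.0
position: [0.428, -0.1343, 0.1266]
ee_rot: [2.148, 2.292, 0.0]
force: [-0.3, -0.8, -4.2]
width: 0.709
t 20.05 pos [ 0.4295 -0.1346  0.1289] psi 93.7 tilt 0.24 w 65.7 F [ 1.1 -0.9 -1.1] q7 0.05
  world d cm [22.1  3.8 -0.9] | tool shift cm [ 2.35 22.25  0.98] turn 0.1
  shift in axes of target psi: [ 2.4  22.25  0.89]
```

View pics/w13.png

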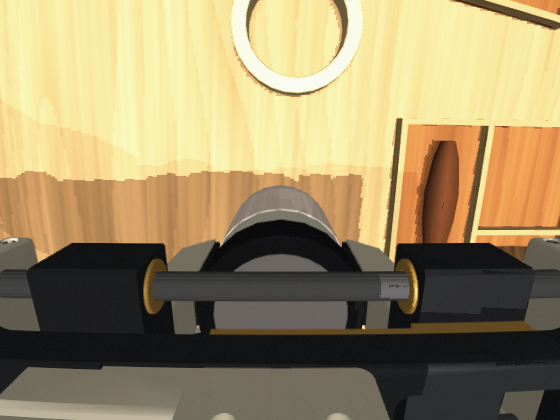

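The pot is held, with its bottom about 80 mm up. Moving to its bay.

```bash
python3 -m crank '[[[0.4,3.7,0],0,255],[[0.4,3.7,0],0,255],[[0.4,3.7,0],0,255],[[0.4,3.7,0],0,255],[[0.4,3.7,0],0,255]]'; python3 -m crank '[[[0.4,3.7,0],0,255],[[0,0,0],0,255],[[0,0,0],0,255]]'
python3 - <<'E'
from h import *
go(.650,-.0966,.0517,93.6)
E
```

```text
clock: 20.55
position: [0.6121, -0.1023, 0.1242]
ee_rot: [-2.148, -2.292, 0.001]
force: [0.1, -1.1, -2.9]
width: 0.707
clock: 20.85
position: [0.6476, -0.0956, 0.1236]
ee_rot: [-2.146, -2.292, 0.002]
force: [0.1, 0.0, -3.3]
width: 0.708
t 20.85 pos [ 0.6476 -0.0956  0.1236] psi 93.8 tilt 0.11 w 65.2 F [ 0.1  0.  -3.3] q7 -0.09
  world d cm [ 0.2 -0.1 -7.2] | tool shift cm [-0.12  0.24  7.19] turn 0.2
  shift in axes of target psi: [-0.11  0.23  7.19]
```

```bash
python3 -m crank '[[[-0.1,0.15,2],0,255],[[0,0,2],0,255],[[0,0,1.2],0,255],[[0,0,0],0,255],[[0,0,0],0,255]]'; 
python3 - <<'E'
from h import *
go(.650,-.0966,.0517,93.6)
E
```

```text
clock: 21.35
position: [0.6493, -0.0972, 0.0731]
ee_rot: [-2.148, -2.292, 0.0]
force: [0.5, -0.6, -3.0]
width: 0.711
t 21.35 pos [ 0.6493 -0.0972  0.0731] psi 93.7 tilt 0.01 w 65.4 F [ 0.5 -0.6 -3. ] q7 -0.11
  world d cm [ 0.1  0.1 -2.1] | tool shift cm [0.06 0.08 2.14] turn 0.1
  shift in axes of target psi: [0.06 0.08 2.14]
```

```bash
python3 -m crank '[[[0,0.1,1],0,255],[[0,0,0.7],0,255],[[0,0,0.3],0,255],[[0,0,0],0,255],[[0,0,0],0,255]]';  python3 -m crank '[[[0,0,0.15],0,255],[[0,0,0],0,255]]'
python3 - <<'E'
from h import *
go(.650,-.0966,.0517,93.6)
E
```

```text
clock: 21.85
position: [0.6507, -0.0969, 0.0528]
ee_rot: [2.148, 2.292, 0.0]
force: [-0.2, -0.5, -3.2]
width: 0.708
clock: 22.05
position: [0.6509, -0.0969, 0.0519]
ee_rot: [2.148, 2.292, 0.001]
force: [-2.3, -0.5, 2.1]
width: 0.71
t 22.05 pos [ 0.6509 -0.0969  0.0519] psi 93.7 tilt 0.05 w 65.4 F [-2.3 -0.5  2.1] q7 -0.12
  world d cm [-0.1  0.  -0. ] | tool shift cm [ 0.04 -0.09  0.02] turn 0.1
  shift in axes of target psi: [ 0.04 -0.09  0.02]
```

The force went from -3.2 to +2.1 N, so the pot stands on the floor at the expected height. Releasing.

```bash
python3 -m crank '[[[0,0,0.05],0,255],[[0,0,0],0,20],[[0,0,0],0,20],[[0,0,0],0,20],[[0,0,0],0,20]]'; python3 -m crank '[[[0,0,0],0,0],[[0,0,-2],0,0],[[0,0,-4],0,0],[[0,0,-4],0,0],[[0,0,-2],0,0]]'
python3 - <<'E'
from h import *
im,d=get_image("wrist"); cv2.imwrite("pics/w14.png",im[:,:,::-1])
go(.42,.135,.17,93.6)
E
```

```text
clock: 22.55
position: [0.6507, -0.097, 0.0507]
ee_rot: [2.148, 2.292, 0.0]
force: [0.3, -0.1, -0.9]
width: 0.922
clock: 23.05
position: [0.6521, -0.0967, 0.1745]
ee_rot: [2.146, 2.29, 0.005]
force: [0.3, -0.8, -0.3]
width: 1.002
t 23.1 pos [ 0.6532 -0.0967  0.1769] psi 93.7 tilt 0.44 w 92.1 F [1.9 0.3 2.2] q7 -0.07
  world d cm [-23.3  23.2  -0.7] | tool shift cm [ 24.64 -21.77   0.5 ] turn 0.1
  shift in axes of target psi: [ 24.59 -21.82   0.69]
```

View pics/w14.png

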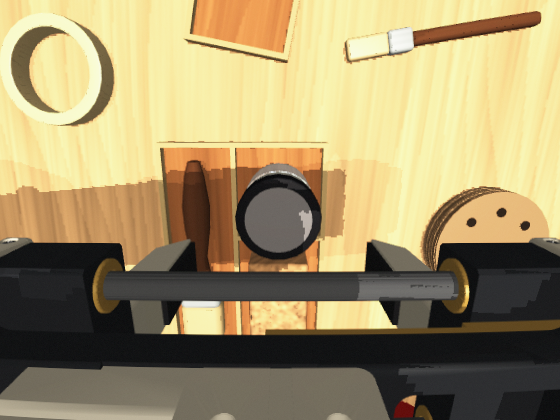

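The pot stands upright in its bay ((279,218) in the picture). Now the wax tin.

```bash
python3 -m crank '[[[3.5,-3.1,0],0,0],[[3.5,-3.1,0],0,0],[[3.5,-3.1,0],0,0],[[3.5,-3.1,0],0,0],[[3.5,-3.1,0],0,0]]'; python3 -m crank '[[[3.5,-3.1,0],0,0],[[3.5,-3.1,0],0,0],[[0,0,0],5.7,0],[[0,0,0],5.7,0],[[0,0,0],0,0]]'; python3 -m crank '[[[0,0,3],0,0],[[0,0,0],0,0]]'
python3 - <<'E'
from h import *
im,d=get_image("wrist"); cv2.imwrite("pics/w15.png",im[:,:,::-1]); c=get_calibration("wrist")
P,u,v=backproj(d,c)
m=(P[:,2]>.033)&(P[:,2]<.045)&(np.hypot(P[:,0]-.42,P[:,1]-.135)<.05)
print(m.sum(),cv2.minEnclosingCircle((P[m,:2]*1000).astype(np.float32)),P[m].mean(0))
go(.42,.135,.017,82.3)
E
```

```text
clock: 23.6
position: [0.483, 0.0687, 0.1706]
ee_rot: [2.148, 2.292, 0.0]
force: [0.3, 1.3, 0.9]
width: 1.001
clock: 24.1
position: [0.418, 0.1337, 0.1708]
ee_rot: [2.366, 2.066, 0.0]
force: [1.1, 0.4, 0.2]
width: 1.0
clock: 24.3
position: [0.4165, 0.1324, 0.1385]
ee_rot: [-2.361, -2.069, 0.007]
force: [-0.4, -0.5, 0.2]
width: 1.001
4541 ((421.735107421875, 137.1343994140625), 32.96166229248047) [0.421977   0.13866617 0.03998704]
t 24.35 pos [0.417  0.1328 0.1397] psi 82.4 tilt 0.21 w 92.2 F [-0.5  0.7  0.8] q7 -0.76
  world d cm [  0.3   0.2 -12.3] | tool shift cm [ 0.28  0.31 12.27] turn 0.1
  shift in axes of target psi: [ 0.26  0.27 12.27]
```

View pics/w15.png

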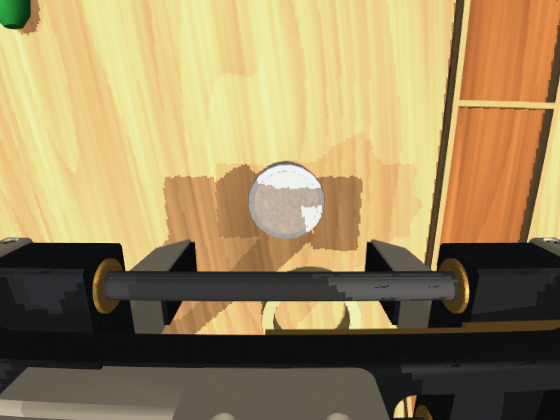

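The tin (287,200) is between the fingers; the tape roll (312,310) is clear of them. Descending.

```bash
python3 -m crank '[[[0.3,0.35,3],0,0],[[0,0,3],0,0],[[0,0,3],0,0],[[0,0,2.5],0,0],[[0,0,0.9],0,0]]' 30; python3 -m crank '[[[0,0,0],0,0]]'
python3 - <<'E'
from h import *
go(.421,.136,.017,82.3)
E
```

```text
clock: 24.85
position: [0.4216, 0.1355, 0.0156]
ee_rot: [-2.364, -2.068, 0.003]
force: [-0.1, 0.3, 1.3]
width: 1.001
clock: 24.95
position: [0.4219, 0.1358, 0.0165]
ee_rot: [-2.364, -2.068, 0.002]
force: [0.7, 0.1, -0.4]
width: 1.001
t 24.95 pos [0.4219 0.1358 0.0165] psi 82.4 tilt 0.09 w 92.1 F [ 0.7  0.1 -0.4] q7 -0.94
  world d cm [-0.1  0.   0. ] | tool shift cm [ 0.01 -0.09 -0.05] turn 0.1
  shift in axes of target psi: [ 0.01 -0.09 -0.05]
```

```bash
python3 -m crank '[[[0,0,0],0,255],[[0,0,0],0,255],[[0,0,0],0,255],[[0,0,0],0,255],[[0,0,0],0,255]]'; python3 -m crank '[[[0,0,-0.5],0,255],[[0,0,-1.5],0,255],[[0,0,-2],0,255],[[0,0,-3],0,255],[[0,0,0],0,255]]'
python3 - <<'E'
from h import *
im,d=get_image("wrist"); cv2.imwrite("pics/w16.png",im[:,:,::-1])
go(.6283,.2400,.09,82.3)
E
```

```text
clock: 25.45
position: [0.4225, 0.136, 0.0174]
ee_rot: [2.365, 2.067, 0.001]
force: [-1.1, 0.1, 7.7]
width: 0.71
clock: 25.95
position: [0.4237, 0.1368, 0.0897]
ee_rot: [2.364, 2.066, 0.007]
force: [-0.1, -0.3, -2.3]
width: 0.714
t 26.0 pos [0.4231 0.1363 0.0882] psi 82.3 tilt 0.2 w 65.1 F [ 0.3  0.  -1.6] q7 -0.84
  world d cm [20.5 10.4  0.2] | tool shift cm [13.03 18.94 -0.1 ] turn -0.0
  shift in axes of target psi: [13.03 18.94 -0.18]
```

View pics/w16.png

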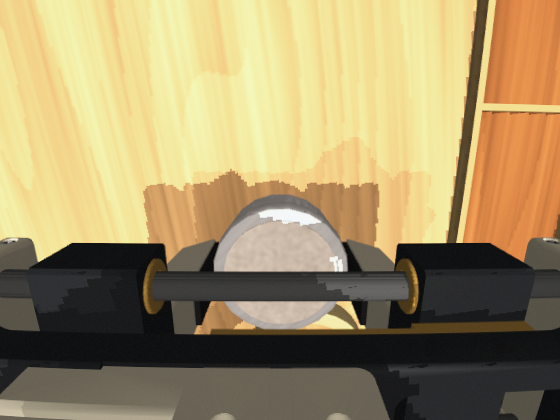

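The tin is held by its lid. Moving to its bay.

```bash
python3 -m crank '[[[2.6,3.8,0],0,255],[[2.6,3.8,0],0,255],[[2.6,3.8,0],0,255],[[2.6,3.8,0],0,255],[[2.6,3.7,0],0,255]]'; python3 -m crank '[[[0,0,0],0,255],[[0,0,0],0,255]]'
python3 - <<'E'
from h import *
c=get_calibration("wrist"); im,d=get_image("wrist"); o3=im[:,:,::-1].copy()
a=np.radians(-7.75);R=np.array([[np.cos(a),-np.sin(a)],[np.sin(a),np.cos(a)]]);o=np.array([.6283,.24])-R@[0,.0775]; print("tray2",o)
for cx,cy,w,h,z in [(0,.0775,.088,.087,.004),(0,-.046,.088,.15,.004),(0,0,.098,.252,.014)]:
    pts=[[*(o+R@(cx+s*w/2,cy+t*h/2)),z] for s,t in((-1,-1),(1,-1),(1,1),(-1,1))]
    cv2.polylines(o3,[pix(pts,c).round().astype(int)],True,(255,0,0),1)
cv2.imwrite("pics/w17.png",o3)
go(.6283,.2400,.0215,82.3)
E
```

```text
clock: 26.5
position: [0.6276, 0.2396, 0.085]
ee_rot: [-2.366, -2.067, 0.004]
force: [0.8, -0.3, -2.4]
width: 0.711
clock: 26.7
position: [0.6261, 0.2397, 0.0845]
ee_rot: [-2.364, -2.067, 0.004]
force: [-0.3, -0.8, -1.8]
width: 0.71
tray2 [0.61784905 0.16320789]
t 26.75 pos [0.6254 0.239  0.0848] psi 82.3 tilt 0.19 w 65.3 F [-0.1 -0.  -2.4] q7 -0.83
  world d cm [ 0.3  0.1 -6.3] | tool shift cm [0.14 0.29 6.33] turn 0.0
  shift in axes of target psi: [0.13 0.27 6.33]
```

View pics/w17.png

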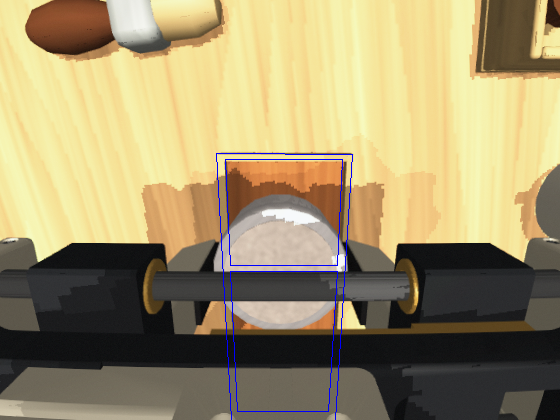

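The overlay matches the bay within about 3 px. Lowering the tin.

```bash
python3 -m crank '[[[0.1,0.2,2],0,255],[[0,0,1.8],0,255],[[0,0,1],0,255],[[0,0,0],0,255],[[0,0,0],0,255]]'
python3 - <<'E'
from h import *
go(.6288,.2400,.0215,82.3)
E
```

```text
clock: 27.25
position: [0.6286, 0.24, 0.0391]
ee_rot: [2.365, 2.068, -0.0]
force: [-0.1, -0.2, -1.4]
width: 0.713
t 27.25 pos [0.6286 0.24   0.0391] psi 82.3 tilt 0.01 w 65.6 F [-0.1 -0.2 -1.4] q7 -0.86
  world d cm [ 0.  -0.  -1.8] | tool shift cm [0.   0.02 1.76] turn 0.0
  shift in axes of target psi: [0.   0.02 1.76]
```

```bash
python3 -m crank '[[[0,0,0.8],0,255],[[0,0,0.6],0,255],[[0,0,0.3],0,255],[[0,0,0],0,255],[[0,0,0],0,255]]'; python3 -m crank '[[[0,0,0.15],0,255],[[0,0,0],0,255]]'
python3 - <<'E'
from h import *
go(.6288,.2400,.0215,82.3)
E
```

```text
clock: 27.75
position: [0.6288, 0.2402, 0.0216]
ee_rot: [2.365, 2.068, 0.0]
force: [0.2, -0.4, -2.2]
width: 0.713
clock: 27.95
position: [0.6289, 0.2402, 0.0214]
ee_rot: [2.365, 2.067, 0.0]
force: [-4.5, -2.6, 10.1]
width: 0.711
t 27.95 pos [0.6289 0.2402 0.0214] psi 82.3 tilt 0.03 w 65.4 F [-4.5 -2.6 10.1] q7 -0.86
  world d cm [-0. -0.  0.] | tool shift cm [-0.02 -0.01 -0.01] turn 0.0
  shift in axes of target psi: [-0.02 -0.01 -0.01]
```

The tin is on the floor. Releasing, then rising and turning for the stubby brush.

```bash
python3 -m crank '[[[0,0,-0.1],0,255],[[0,0,0],0,33],[[0,0,0],0,33],[[0,0,0],0,33],[[0,0,0],0,33]]'; python3 -m crank '[[[0,0,-2],0,33],[[0,0,-4],0,0],[[0,0,-4],0,0],[[0,0,-4],0,0],[[0,0,0],0,0]]'
python3 - <<'E'
from h import *
im,d=get_image("wrist"); cv2.imwrite("pics/w18.png",im[:,:,::-1])
go(.5505,.3885,.17,176.5)
E
```

```text
clock: 28.45
position: [0.6289, 0.2403, 0.0211]
ee_rot: [2.365, 2.068, -0.0]
force: [-0.3, 0.1, -0.4]
width: 0.869
clock: 28.95
position: [0.6317, 0.2422, 0.1677]
ee_rot: [2.363, 2.066, 0.015]
force: [0.1, 1.0, -0.3]
width: 0.993
t 29.0 pos [0.6305 0.2413 0.1647] psi 82.3 tilt 0.35 w 92.4 F [ 0.4 -0.6 -0.6] q7 -0.8
  world d cm [-8.  14.7  0.5] | tool shift cm [13.52 -9.89 -0.54] turn -94.2
  shift in axes of target psi: [ 8.88 14.2  -0.53]
```

View pics/w18.png

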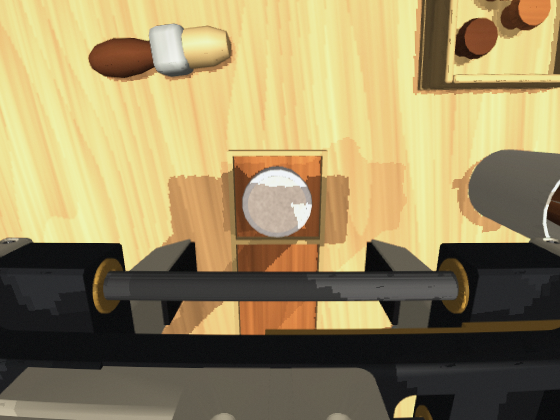

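The tin (277,203) is in its bay. The wooden stubby brush is at (160,48).

```bash
python3 -m crank '[[[3.2,-3.4,0],0,0],[[3.2,-3.4,0],0,0],[[3.2,-3.4,0],0,0],[[3.2,-3.4,0],0,0],[[0,0,0],-8.5,0]]'; python3 -m crank '[[[0,0,0],-8.5,0],[[0,0,0],-8.5,0],[[0,0,0],-8.5,0],[[0,0,0],-8.5,0],[[0,0,0],-8.5,0]]';  python3 -m crank '[[[0,0,0],-8.5,0],[[0,0,0],-8.5,0],[[0,0,0],-8.5,0],[[0,0,0],-8.5,0],[[0,0,0],-8.5,0]]'; python3 -m crank '[[[0,0,0],0,0],[[0,0,0],0,0]]'
python3 - <<'E'
from h import *
c=get_calibration("wrist"); im,d=get_image("wrist"); cv2.imwrite("pics/w19.png",im[:,:,::-1])
P,u,v=backproj(d,c)
m=(P[:,2]>.012)&(P[:,2]<.05)&(abs(P[:,0]-.54)<.09)&(abs(P[:,1]-.39)<.05)
Q=P[m]; e=np.linalg.eigh(np.cov(Q[:,:2].T))[1][:,1]
print(m.sum(),cv2.minAreaRect((Q[:,:2]*1000).astype(np.float32)),Q[:,0].min(),Q[:,0].max(),np.degrees(np.arctan2(e[1],e[0])))
go(.5505,.3885,.016,176.5)
E
```

```text
clock: 29.5
position: [0.5036, 0.3929, 0.1607]
ee_rot: [-2.19, -2.245, 0.0]
force: [-0.2, 1.1, -0.0]
width: 0.997
clock: 30.0
position: [0.5107, 0.3847, 0.1598]
ee_rot: [-1.235, -2.888, 0.003]
force: [0.4, 0.6, 0.2]
width: 1.0
clock: 30.5
position: [0.5107, 0.3847, 0.1598]
ee_rot: [-0.105, -3.138, 0.002]
force: [0.3, 0.1, 0.1]
width: 1.0
clock: 30.7
position: [0.5108, 0.3849, 0.1602]
ee_rot: [-0.121, -3.138, 0.001]
force: [0.6, -0.2, -0.8]
width: 0.998
3396 ((532.2232666015625, 389.77410888671875), (39.851322174072266, 107.41202545166016), 89.01920318603516) 0.47848978501369793 0.586177890794263 178.37116794666957
t 30.75 pos [0.5109 0.385  0.1605] psi 175.6 tilt 0.06 w 92.1 F [ 0.1  0.6 -0.6] q7 0.33
  world d cm [  4.    0.3 -14.5] | tool shift cm [-3.93  0.66 14.45] turn -0.9
  shift in axes of target psi: [-3.93  0.59 14.45]
```

View pics/w19.png

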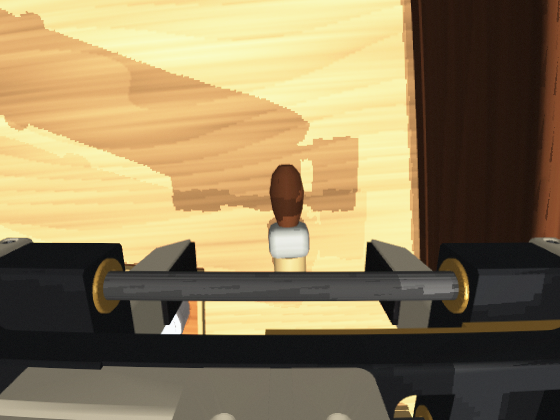

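The brush lies ahead: handle at (287,195), ferrule at (288,240), box wall to the right at x>410. Its axis is at about 178°. Moving over the ferrule and down.

```bash
python3 -m crank '[[[-2,0.35,0],-1.9,0],[[-2,0.3,0],0,0],[[0,0,3],0,0],[[0,0,3],0,0],[[0,0,0],0,0]]'; python3 -m crank '[[[0,0,0],0,0]]'
python3 - <<'E'
from h import *
go(.551,.389,.012,177.5)
E
python3 -m crank '[[[0,0,3],0,0],[[0,0,2],0,0],[[0,0,0],0,0],[[0,0,0],0,0]]'
python3 - <<'E'
from h import *
im,d=get_image("wrist"); cv2.imwrite("pics/w20.png",im[:,:,::-1])
go(.551,.389,.012,177.5)
E
```

```text
clock: 31.25
position: [0.5499, 0.3872, 0.097]
ee_rot: [-0.066, -3.136, 0.008]
force: [-0.0, 0.1, -0.7]
width: 1.0
clock: 31.35
position: [0.5511, 0.3896, 0.1014]
ee_rot: [-0.064, -3.14, 0.001]
force: [-0.5, 0.9, 0.3]
width: 1.0
t 31.35 pos [0.5511 0.3896 0.1014] psi 177.7 tilt 0.05 w 92.0 F [-0.5  0.9  0.3] q7 0.37
  world d cm [-0.  -0.1 -8.9] | tool shift cm [ 0.   -0.05  8.94] turn 0.2
  shift in axes of target psi: [ 0.01 -0.06  8.94]
clock: 31.75
position: [0.5519, 0.3904, 0.0531]
ee_rot: [0.063, 3.14, 0.002]
force: [0.5, -0.5, 0.6]
width: 1.004
t 31.8 pos [0.5521 0.3907 0.0535] psi 177.7 tilt 0.16 w 92.0 F [0.1 0.8 0.4] q7 0.34
  world d cm [-0.1 -0.2 -4.2] | tool shift cm [ 0.11 -0.18  4.15] turn 0.2
  shift in axes of target psi: [ 0.1  -0.17  4.15]
```

View pics/w20.png

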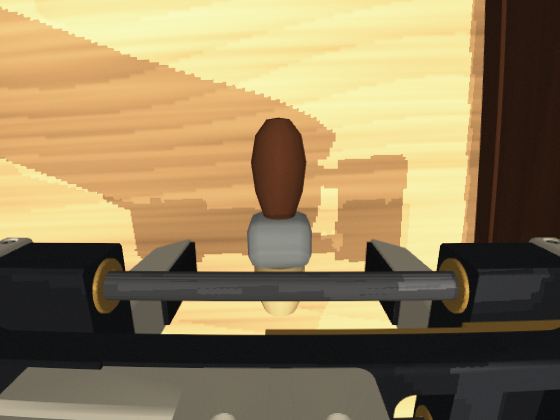

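```bash
python3 -m crank '[[[0,-0.1,2],0,0],[[0,0,1.6],0,0],[[0,0,0.5],0,0],[[0,0,0],0,0],[[0,0,0],0,0]]'
python3 - <<'E'
from h import *
im,d=get_image("wrist"); cv2.imwrite("pics/w21.png",im[:,:,::-1])
go(.551,.389,.012,177.5)
E
```

```text
clock: 32.3
position: [0.5516, 0.389, 0.0109]
ee_rot: [0.063, 3.141, 0.001]
force: [0.7, -1.1, 1.0]
width: 0.998
t 32.35 pos [0.5517 0.3891 0.0111] psi 177.7 tilt 0.06 w 91.8 F [-0.1  0.1  0.4] q7 0.31
  world d cm [-0.1 -0.   0.1] | tool shift cm [ 0.07 -0.01 -0.09] turn 0.2
  shift in axes of target psi: [ 0.07 -0.01 -0.09]
```

View pics/w21.png

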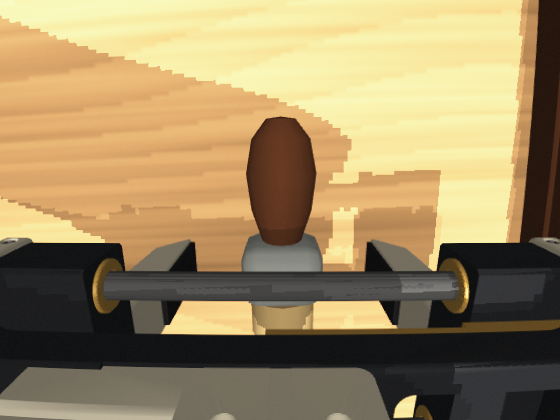

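The ferrule (282,268) is centred between the fingers. Closing and lifting.

```bash
python3 -m crank '[[[0,0,-0.1],0,255],[[0,0,0],0,255],[[0,0,0],0,255],[[0,0,0],0,255],[[0,0,0],0,255]]' 30; python3 -m crank '[[[0,0,0],0,255],[[0,0,0],0,255],[[0,0,0],0,255],[[0,0,0],0,255]]'
python3 -c "
from h import *
go(.551,.389,.012,177.5)"
python3 -m crank '[[[0,0,-0.5],0,255],[[0,0,-1.5],0,255],[[0,0,-2],0,255],[[0,0,-3],0,255],[[0,0,-3],0,255]]'
python3 - <<'E'
from h import *
im,d=get_image("wrist"); cv2.imwrite("pics/w22.png",im[:,:,::-1])
go(.551,.389,.012,177.5)
E
```

```text
clock: 32.85
position: [0.5514, 0.3885, 0.0112]
ee_rot: [0.063, 3.141, -0.0]
force: [-0.1, -0.3, -0.5]
width: 0.616
clock: 33.25
position: [0.5514, 0.3885, 0.0112]
ee_rot: [-0.062, -3.141, -0.0]
force: [-0.9, 0.4, 0.4]
width: 0.432
t 33.25 pos [0.5514 0.3885 0.0112] psi 177.7 tilt 0.0 w 39.8 F [-0.9  0.4  0.4] q7 0.31
  world d cm [-0.   0.   0.1] | tool shift cm [ 0.04  0.05 -0.08] turn 0.2
  shift in axes of target psi: [ 0.04  0.05 -0.08]
clock: 33.75
position: [0.5512, 0.3885, 0.1132]
ee_rot: [-0.062, -3.141, -0.0]
force: [1.3, 0.1, -0.7]
width: 0.435
t 33.8 pos [0.5527 0.3909 0.1191] psi 177.7 tilt 0.41 w 39.6 F [0.6 1.1 2.6] q7 0.38
  world d cm [ -0.2  -0.2 -10.7] | tool shift cm [ 0.21 -0.25 10.71] turn 0.2
  shift in axes of target psi: [ 0.16 -0.2  10.71]
```

View pics/w22.png

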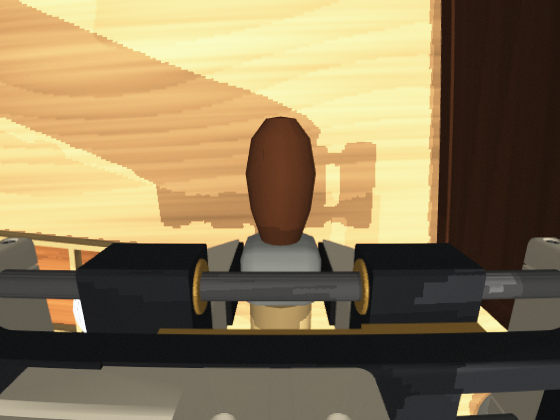

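The brush is held (40 mm opening). Moving off the box, then turning to the tray heading.

```bash
python3 -m crank '[[[0,-4,0],0,255],[[0,-4,0],0,255],[[0,-4,0],0,255],[[0,0,0],8.5,255],[[0,0,0],8.5,255]]'; python3 -m crank '[[[0,0,0],8.5,255],[[0,0,0],8.5,255],[[0,0,0],8.5,255],[[0,0,0],8.5,255],[[0,0,0],8.5,255]]';  python3 -m crank '[[[0,0,0],8.5,255],[[0,0,0],8.5,255],[[0,0,0],8.5,255],[[0,0,0],8.5,255],[[0,0,0],1.9,255]]'
python3 - <<'E'
from h import *
go(.6117,.108,.10,82.3)
E
```

```text
clock: 34.3
position: [0.5474, 0.2665, 0.1122]
ee_rot: [0.54, 3.094, -0.0]
force: [-0.0, 1.2, -0.9]
width: 0.437
clock: 34.8
position: [0.5466, 0.269, 0.1124]
ee_rot: [1.62, 2.691, 0.002]
force: [-0.0, -0.3, -1.0]
width: 0.432
clock: 35.3
position: [0.5466, 0.2692, 0.1123]
ee_rot: [2.368, 2.064, 0.002]
force: [-0.2, 0.8, -1.6]
width: 0.433
t 35.3 pos [0.5466 0.2692 0.1123] psi 82.2 tilt 0.07 w 39.8 F [-0.2  0.8 -1.6] q7 -0.94
  world d cm [  6.5 -16.1  -1.2] | tool shift cm [-15.09   8.65   1.23] turn -0.1
  shift in axes of target psi: [-15.11   8.61   1.23]
```

```bash
python3 -m crank '[[[-3.8,2.2,0],0,255],[[-3.8,2.2,0],0,255],[[-3.8,2.2,0],0,255],[[-3.7,2.1,0],0,255],[[0,0,0],0,255]]'; python3 -m crank '[[[0,0,0],0,255]]'
python3 - <<'E'
from h import *
c=get_calibration("wrist"); im,d=get_image("wrist"); o3=im[:,:,::-1].copy()
a=np.radians(-7.75);R=np.array([[np.cos(a),-np.sin(a)],[np.sin(a),np.cos(a)]]);o=np.array([.6178,.1632])
for cx,cy,w,h,z in [(0,.0775,.088,.087,.004),(0,-.046,.088,.15,.004)]:
    pts=[[*(o+R@(cx+s*w/2,cy+t*h/2)),z] for s,t in((-1,-1),(1,-1),(1,1),(-1,1))]
    cv2.polylines(o3,[pix(pts,c).round().astype(int)],True,(255,0,0),1)
cv2.imwrite("pics/w23.png",o3)
go(.6117,.108,.016,82.3)
E
```

```text
clock: 35.8
position: [0.6153, 0.0986, 0.1113]
ee_rot: [2.369, 2.057, -0.003]
force: [0.4, -0.0, -1.0]
width: 0.432
clock: 35.9
position: [0.6131, 0.106, 0.1116]
ee_rot: [2.365, 2.067, 0.0]
force: [0.1, 0.4, -1.5]
width: 0.435
t 35.95 pos [0.6125 0.1079 0.1116] psi 82.4 tilt 0.06 w 39.6 F [ 0.4  0.5 -0.3] q7 -0.64
  world d cm [-0.1  0.  -9.6] | tool shift cm [-0.01 -0.08  9.56] turn 0.1
  shift in axes of target psi: [-0.   -0.08  9.56]
```

View pics/w23.png

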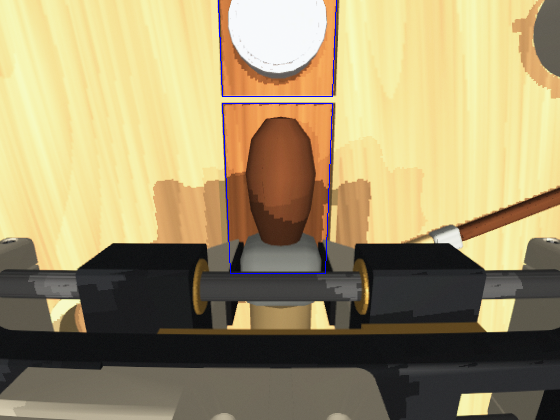

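The bays overlay exactly, and the tin (278,30) is in place. Lowering.

```bash
python3 -m crank '[[[0,0,3],0,255],[[0,0,3],0,255],[[0,0,1.5],0,255],[[0,0,0],0,255],[[0,0,0],0,255]]'
python3 - <<'E'
from h import *
go(.6117,.108,.0152,82.3)
E
```

```text
clock: 36.45
position: [0.6128, 0.1085, 0.037]
ee_rot: [-2.363, -2.07, -0.001]
force: [0.3, 0.3, -0.8]
width: 0.433
t 36.45 pos [0.6128 0.1085 0.037 ] psi 82.4 tilt 0.04 w 39.8 F [ 0.3  0.3 -0.8] q7 -0.69
  world d cm [-0.1 -0.1 -2.2] | tool shift cm [-0.07 -0.11  2.18] turn 0.1
  shift in axes of target psi: [-0.07 -0.1   2.18]
```

```bash
python3 -m crank '[[[0,0,1],0,255],[[0,0,0.7],0,255],[[0,0,0.3],0,255],[[0,0,0],0,255],[[0,0,0],0,255]]'
python3 -m crank '[[[0,0,0.2],0,255],[[0,0,0],0,255]]'
python3 - <<'E'
from h import *
go(.6117,.108,.0152,82.3)
E
```

```text
clock: 36.95
position: [0.6127, 0.1073, 0.0163]
ee_rot: [2.365, 2.068, 0.0]
force: [-0.1, 0.3, -1.7]
width: 0.432
clock: 37.15
position: [0.6131, 0.1074, 0.0151]
ee_rot: [2.365, 2.067, 0.001]
force: [-1.4, 0.9, 5.4]
width: 0.433
t 37.15 pos [0.6131 0.1074 0.0151] psi 82.3 tilt 0.06 w 39.9 F [-1.4  0.9  5.4] q7 -0.7
  world d cm [-0.1  0.1  0. ] | tool shift cm [ 0.04 -0.15 -0.01] turn 0.0
  shift in axes of target psi: [ 0.04 -0.15 -0.01]
```

The brush is on the floor (+5.4 N at 15.1 mm). I'll open a little, rise, then open fully.

```bash
python3 -m crank '[[[0,0,0],0,122],[[0,0,0],0,122],[[0,0,0],0,122],[[0,0,-0.5],0,122],[[0,0,-1.5],0,60]]'; python3 -m crank '[[[0,0,-4],0,0],[[0,0,-4],0,0],[[0,0,-4],0,0],[[0,0,0],0,0],[[0,0,0],0,0]]'
python3 - <<'E'
from h import *
im,d=get_image("wrist"); cv2.imwrite("pics/w24.png",im[:,:,::-1])
go(.35,.1,.3,82.3)
E
```

```text
clock: 37.65
position: [0.6117, 0.107, 0.0337]
ee_rot: [-2.364, -2.067, 0.004]
force: [0.0, -0.3, -0.8]
width: 0.573
clock: 38.15
position: [0.6134, 0.1075, 0.1563]
ee_rot: [2.364, 2.066, 0.004]
force: [-0.0, -0.7, -0.7]
width: 0.978
t 38.2 pos [0.6125 0.1071 0.1547] psi 82.3 tilt 0.04 w 91.0 F [ 0.1  0.4 -0.5] q7 -0.62
  world d cm [-26.3  -0.7  14.5] | tool shift cm [ -4.22 -25.91 -14.54] turn 0.0
  shift in axes of target psi: [ -4.22 -25.92 -14.53]
```

View pics/w24.png

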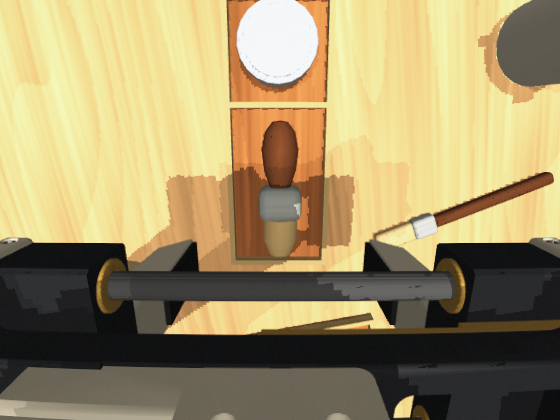

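The stubby brush (280,190) lies in its bay. Backing off so the top camera can check everything.

```bash
python3 -m crank '[[[0,0,-4],0,0],[[0,0,-4],0,0],[[2,-3.7,-1.2],0,0],[[2,-3.7,-1.2],0,0],[[2,-3.7,-1.2],0,0]]'; python3 -m crank '[[[2.2,-3.8,-1],0,0],[[2.2,-3.8,-1],0,0],[[2.2,-3.8,-1],0,0],[[2.2,-3.8,0],0,0],[[2.2,-3.8,0],0,0]]'; python3 -m crank '[[[0,0,0],0,0],[[0,0,0],0,0]]'
python3 - <<'E'
from h import *
im,d=get_image("top"); c=get_calibration("top"); P,u,v=backproj(d,c); W=np.full(d.shape+(3,),np.nan); W[v,u]=P
W0=np.load("top.npz")["W"]
cv2.imwrite("pics/topend.png",cv2.resize(im[90:280,130:430,::-1],None,fx=2.6,fy=2.6,interpolation=cv2.INTER_CUBIC))
go(.3,.35,.3,82.3)
def tr(o,deg):
    a=np.radians(deg);R=np.array([[np.cos(a),-np.sin(a)],[np.sin(a),np.cos(a)]]); return lambda X:(X-o)@R
t3=tr(np.array([.6165,-.1654]),3.6); t2=tr(np.array([.6178,.1632]),-7.75)
def obj(n,f,x0,x1,y0,y1,zlo,ztop):
    q=f(np.nan_to_num(W[...,:2].reshape(-1,2))).reshape(W.shape[0],W.shape[1],2)
    m=(q[...,0]>x0)&(q[...,0]<x1)&(q[...,1]>y0)&(q[...,1]<y1)&(W[...,2]>zlo)
    vv,uu=np.nonzero(m); X=f(rayz(np.c_[uu,vv],c,ztop)[:,:2]); r=cv2.minAreaRect((X*1000).astype(np.float32)); e=np.linalg.eigh(np.cov(X.T))[1][:,1]
    print(n,m.sum(),"mean",(X.mean(0)*1000).round(1),"rect",np.round(r[0],1),np.round(r[1],1),"axis",np.degrees(np.arctan2(e[1],e[0])).round(1),"ztop",np.nanpercentile(W[m][:,2],90).round(4))
obj("pot",t3,-.02,.1,.01,.13,.09,.104)
obj("block",t3,-.005,.085,-.115,.02,.034,.044)
obj("long",t3,-.08,-.012,-.13,.13,.014,.022)
obj("tin",t2,-.05,.05,.035,.12,.032,.042)
obj("stub",t2,-.05,.05,-.125,.03,.016,.024)
I=lambda X:X
obj("small",I,.32,.42,-.31,-.22,.05,.062)
obj("tape",I,.36,.5,-.06,.08,.012,.025)
obj("slim",I,.69,.91,.03,.11,.005,.012)
E
```

```text
clock: 38.7
position: [0.5088, 0.1819, 0.2694]
ee_rot: [-2.365, -2.066, 0.004]
force: [1.5, 0.9, -0.1]
width: 0.998
clock: 39.2
position: [0.3352, 0.3163, 0.2994]
ee_rot: [2.365, 2.067, -0.003]
force: [0.8, 0.7, -1.4]
width: 1.005
clock: 39.4
position: [0.3362, 0.316, 0.2994]
ee_rot: [2.362, 2.07, -0.003]
force: [0.4, -0.3, -0.3]
width: 0.997
t 39.45 pos [0.3372 0.3153 0.2994] psi 82.3 tilt 0.11 w 91.9 F [ 0.3  0.2 -0. ] q7 -1.12
  world d cm [-3.7  3.5  0.1] | tool shift cm [ 2.94 -4.15 -0.07] turn 0.0
  shift in axes of target psi: [ 2.94 -4.16 -0.06]
pot 337 mean [35.1 66.5] rect [35.4 67.8] [59.4 63.9] axis 175.7 ztop 0.1055
block 532 mean [ 33.9 -45.9] rect [ 33.9 -45.9] [99.3 56.9] axis 90.8 ztop 0.0453
long 604 mean [-48.5 -18. ] rect [-45.7   2.3] [ 55.5 231.5] axis 89.9 ztop 0.0317
tin 294 mean [-2.6 76.3] rect [-2.7 76.9] [63.5 60.8] axis 98.1 ztop 0.0438
stub 383 mean [  0.9 -50.5] rect [ -2.4 -50.7] [ 96.3 146.8] axis 88.2 ztop 0.0375
small 202 mean [ 369.2 -265.3] rect [ 367.9 -264.7] [47.1 47.3] axis 85.1 ztop 0.0638
tape 317 mean [429.7   8.6] rect [429.9   8.6] [96.5 96.4] axis 91.5 ztop 0.0263
slim 236 mean [786.5  64.3] rect [801.6  69.6] [199.2  64.9] axis -166.7 ztop 0.0138
```

View pics/topend.png

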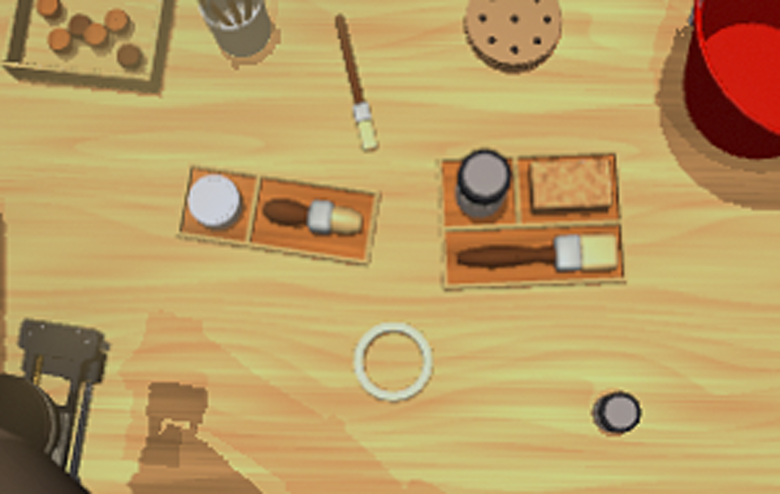

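```bash
python3 - <<'E'
from h import *
c=get_calibration("top")
def tr(o,deg):
    a=np.radians(deg);R=np.array([[np.cos(a),-np.sin(a)],[np.sin(a),np.cos(a)]]); return lambda X:(X-o)@R
t3=tr(np.array([.6165,-.1654]),3.6); t2=tr(np.array([.6178,.1632]),-7.75)
for n,f,z,p in(("long",t3,.018,[[457,258],[617,251]]),("long ferrule",t3,.03,[[558,253],[581,252]]),("stub",t2,.021,[[262,208],[363,221]]),("stub fer",t2,.036,[[309,216],[333,219]])):
    X=f(rayz(np.array(p)/2.6+[130,90],c,z)[:,:2])*1000; print(n,X.round(1).tolist(),"mid",X.mean(0).round(1),"len",np.linalg.norm(X[1]-X[0]).round(0))
E
```

```text
long [[-50.7, 98.6], [-50.5, -105.1]] mid [-50.6  -3.2] len 204.0
long ferrule [[-51.8, -28.0], [-51.8, -57.0]] mid [-51.8 -42.5] len 29.0
stub [[-0.6, 16.5], [2.2, -113.9]] mid [  0.8 -48.7] len 130.0
stub fer [[-4.7, -46.7], [-3.9, -77.3]] mid [ -4.3 -62. ] len 31.0
```

Everything is within its limits. Handing in.

```bash
python3 - <<'E'
from cell import workorder, monitor
print(workorder.sign_off()); print(monitor.observe()["clock"])
E
```

```text
the job is handed in; nothing more can be done
None
the job is handed in; nothing more can be done
```

Both kits are made up and the job is handed in, at about 40 s on the robot's clock of the 128 s allowed. Each of the five things was lowered until the wrist force showed it on its bay's floor, and only then released.

The last top-camera check found everything inside its limits. Positions are relative to the tray's own frame, in mm:

| Thing | x | y | Along the bay | Height of top |
|---|---|---|---|---|
| Paint pot | 35 | 67 | n/a | 105.5 (104 expected) |
| Sanding block | 34 | -46 | within 1° | 45 (44 expected) |
| Long brush | -49 | -3 | within 1° | 32 (32 expected) |
| Wax tin | -3 | 76 | n/a | 44 (42 expected) |
| Stubby brush | 1 | -49 | within 2° | 37.5 (38 expected) |

The small pot, tape roll and slim brush read within about 2 mm of where they started, and the green look-alike was left alone.

- **Bucket contact:** while turning with the long brush, the wrist force rose to about 10 N, most likely the gripper body brushing the red bucket's rim. It cleared as soon as I moved away, and the brush did not shift in the grip.
- **Brush positions:** the automatic outlines of the two brushes picked up bits of tray wall, so I measured their positions from their end points in the picture instead. For the long brush, those end points and its ferrule agree to a few mm. The stubby brush's ferrule reads about 4 mm further towards -y and 5 mm further towards -x than its ends imply, still well inside its limits.

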